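# Fetch the bamboo ring from its deep pocket with the sprung tongs

### The arm

A 7-joint arm with a two-finger parallel gripper is mounted at the origin on the work surface. World frame = base frame: x ahead of the robot, y to its left, z up, the work surface at z = 0. Lengths are in m, angles in degrees, forces in N, time in s.
With the tool pointing down it reaches from about 0.4 to 0.75 m from the base axis. Payload 19.5 kg.
Tool frame: the origin (TCP) lies midway between the tips of the shut fingers; the grasp point (between the pads) lies 19 mm behind it; z points along the fingers, y is the direction in which the jaws open and shut (so a half turn about z gives the same grasp; the last joint's range is limited). The gripper opens to 85 mm and grips with 20 to 120 N. Pads are 22 mm wide; open, the fingers measure 114 mm over their backs; the gripper's body (76 mm by 85 mm) begins 54 mm behind the grasp point. The pads swing forward as they close: fully open they stand 13 mm farther back than shut.
Start: joints at [-65.816, 40.479, -1.581, 85.061, 1.261, 54.483, -4.326], TCP at [0.257, 0.514, 0.231] pointing down, gripper open.
Joint ranges: [-155.06, 155.06], [-18.47, 123.98], [-90, 86.84], [0, 140.48], [-83.41, 263.41], [0, 116], [-161.91, 161.91]. Speed limits (degrees/s): [108.29, 108.29, 147.25, 147.25, 172.46, 172.46, 172.46].

### API

Orientations are given as [roll, pitch, yaw] about the fixed x, y, z axes, in that order (R = Rz(yaw) Ry(pitch) Rx(roll)).
In Python, from bench import robot, vision gives the robot as it stands. The module is installed in compiled form; this text tells all that it offers.
- The arm moves only by the tool drive_tool, never from a script. Its argument "increments" is a list that holds one entry, the list of rows, each a list of 4 numbers: the shift along the world's x, y, z in cm, then the turn about the world's z in rad. In form: [[[x, y, z, spin], ...]]. A call has 1 to 12 rows; each row shifts and turns the pose as measured when the row begins; what a row does not reach is not made up. A row lasts 1/10 s, in which the tool goes at most 50 mm and 8.59 degrees, less where a joint would pass 70% of its speed; a pose out of reach is approached as far as the arm can. A call is refused whole if a number of a shift passes 5 or a number of a turn 0.15, either way. A call with a gripper value outside its range is refused whole. "fingers" is the finger opening in cm, from 0 to 8.54, set as the call begins (left out, the last holds). The fingers move at their own pace and stop on an object; "squeeze" is the grip in N (left out, the last holds). Time passes only in rows, so rows that do not move let the fingers close. It gives the time, the measured TCP pose, the force and the opening at its end, in the units of the state.
- robot.get_state(): the state, without advancing time (a new reading comes with each control period).
- vision.grab_frame(name): name is "side" or "top" or "wrist"; returns a dict with "image" (420x560x3 uint8, red, green, blue), "fx", "fy", "cx", "cy" (pixels), "dist" ([k1, k2, p1, p2, k3] as OpenCV has them; the pictures are not rectified), "T" (4x4, takes a point from camera to world coordinates). Camera axes: x right, y up, looking along -z (the intrinsics and any distortion apply to the point x, -y, -z); pixel columns grow to the right and rows downward; lengths in m; the calibration is good to about 2 mm. A picture is of the moment at which its call begins. There is no depth.
- robot.close_job(): hands the job in, once; it reports no verdict.
The state is a dict: "clock": time; "joint_pos": joint angles; "joint_velocities": joint speeds; "effort": joint torques, N m; "ee_pos": TCP position; "eef_rot": TCP orientation; "wrist_force": force on the tool from outside, world axes, zero at the start; "ft_torque": the same for the moment, N m; "grip_width": finger opening in m.
Only numpy, scipy, OpenCV 4.12 (cv2) and the standard library are available. Lean on these libraries where they do the work, as an engineer would, in place of code of your own. Each camera call takes 0.05 s, during which the arm holds its last target.

### The job

Take the sprung bamboo tongs out of their stand, reach down with them into the pocket of the dark recess that holds the little bamboo ring, squeeze them shut on the ring and lift it out. Put the tongs back upright in their stand and let go, so that they spring open and leave the ring lying on the floor of the stand's well, between their legs.

Things in the scene. Friction and masses are not known exactly. Their poses are not given: they have to be found in the camera images.
- tongs_grip (a point): Bamboo tongs, 90 g, 140 mm tall, upright on their tips. Two flat legs 8 mm thick, 16 wide, sprung apart 50 mm over outer faces, 34 inside; squeezed (to 9 N) they stay parallel, down to 30 mm outside. Carry and lower them at 42 mm outside (26 inside); shut on the ring they are 36. Point: midway between legs, 115 mm above tips; grip the outer faces here. x: leg to leg (squeeze direction); z: up.
- ring_center (a point): The ring to fetch: small round bamboo ring, 20 mm outside diameter, 10 mm hole, 14 mm tall, 12 g, lying flat (hole upright) on the floor of one of the recess's three pockets. Point: its centre, 7 mm above its underside. The other two pockets hold a square bamboo block without a hole and a thin upright bamboo pin, not wanted.
- recess: Dark wood block, fixed, 110 x 290 mm (x, y), 80 high. Three pockets open upward at x = 0, y = -50, 0, 50 mm, each 60 long (x), 30 wide (y), 70 deep: floor 10 mm above the bench. Trays at both ends. Beyond, at x = 61 to 221, the opened flap, top 80 high, with flute, scraper, cap and sanding block (to 36 tall) at x > 95. Origin: on the bench under the middle pocket. x: towards the flap; z: up.
- stand: The tongs' stand, fixed: wooden block 90 x 60 mm (x, y), 60 mm high, with one well open at the top, 62 mm long (x), 30 wide (y), 50 deep (floor 10 mm above the bench). The tongs stand in it on its floor, their squeeze direction along the stand's x (either way round). Origin: on the bench under the well's centre; z: up.
Things that resemble listed ones, but are neither listed nor needed, are in the scene too. What is shaped like the part that bears tongs_grip but red or yellow is not meant. Of the things that look like the stand, the smaller one is meant.

How it is judged:
By the outcome, as a careful person would: the job done as asked, in the order asked, and still so for the second after the job is handed in, with the robot touching nothing.
It also fails if it takes over 45 s, if anything falls off the work surface, if the arm or the gripper's body presses on something with over 40 N, if the wrist force passes 120 N, or if a joint passes its speed limit or range.

## Working session

There is one attempt and no reset: what is moved stays moved. The work goes in short steps, Python scripts to look and compute and a tool call to move; the robot and the scene stay as the last step left them, time stands still between calls to the robot, and variables do not carry over. Pictures are saved under pics/ and viewed, and the job is handed in when it is done.

Besides the shell and the picture viewer there is one more tool, called by a JSON object that holds its "method" and its "body", one argument or row to a line. drive_tool: Moves the arm, as the interface text tells. Its arguments: {"type":"object","properties":{"increments":{"type":"array"},"fingers":{"type":"number"},"squeeze":{"type":"number"}},"required":["increments"]}

```bash
mkdir -p pics; cat > h.py <<'E'
import numpy as np, cv2
from bench import robot, vision
def grab(n,f):
    d=vision.grab_frame(n); cv2.imwrite(f'pics/{f}.png',d['image'][:,:,::-1]); np.save(f'pics/{f}.npy',d,allow_pickle=True); return d
def load(f): return np.load(f'pics/{f}.npy',allow_pickle=True).item()
def ray(d,uv):
    K=np.array([[d['fx'],0,d['cx']],[0,d['fy'],d['cy']],[0,0,1]])
    p=cv2.undistortPoints(np.array(uv,float).reshape(-1,1,2),K,np.array(d['dist'],float)).reshape(-1,2)
    v=np.c_[p[:,0],-p[:,1],-np.ones(len(p))]
    T=np.array(d['T']); return T[:3,3],v@T[:3,:3].T
def onz(d,uv,z):
    o,v=ray(d,uv); return o+v*((z-o[2])/v[:,2])[:,None]
def proj(d,P):
    T=np.array(d['T']); p=(np.array(P,float).reshape(-1,3)-T[:3,3])@T[:3,:3]; p=p*[1,-1,-1]
    K=np.array([[d['fx'],0,d['cx']],[0,d['fy'],d['cy']],[0,0,1]])
    return cv2.projectPoints(p,np.zeros(3),np.zeros(3),K,np.array(d['dist'],float))[0].reshape(-1,2)
E
python3 - <<'E'
from h import *
for n in ['side','top','wrist']:
    d=grab(n,n+'0'); print(n,np.round(d['T'],3).tolist(),d['fx'],d['dist'])
s=robot.get_state(); print(s)
E
```

```text
side [[0.707, 0.371, -0.602, -0.08], [-0.707, 0.399, -0.584, -0.659], [0.024, 0.839, 0.544, 0.627], [0.0, 0.0, 0.0, 1.0]] 449.3344053231155 [-0.08958078  0.          0.          0.          0.        ]
top [[0.006, 0.992, -0.123, 0.362], [-1.0, 0.005, -0.004, -0.114], [-0.003, 0.123, 0.992, 1.221], [0.0, 0.0, 0.0, 1.0]] 467.10127675541133 [-0.02195864  0.          0.          0.          0.        ]
wrist [[0.449, -0.862, -0.234, 0.199], [0.894, 0.433, 0.119, 0.545], [-0.001, -0.263, 0.965, 0.373], [0.0, 0.0, 0.0, 1.0]] 307.55315551306154 [-0.05970686  0.          0.          0.          0.        ]
{'clock': 0.15, 'joint_pos': array([-65.81530743,  40.50391501,  -1.58193942,  85.07620421,
         1.26037516,  54.48195397,  -4.32514599]), 'joint_velocities': array([ 0.02044749, -0.0354327 ,  0.04005077,  0.03794245, -0.01134804,
       -0.14269457, -0.00709732]), 'effort': array([ 8.64861904e-04, -8.83301854e+01,  1.23463813e+00, -2.36186582e+01,
        1.68813521e-02,  5.53977574e-03, -4.33719697e-05]), 'ee_pos': array([0.25714574, 0.51409328, 0.23096155]), 'eef_rot': array([-1.79955266e+02,  1.24370845e-03,  1.53426243e+02]), 'wrist_force': array([ 0.78068096, -0.25243591, -1.06590626]), 'ft_torque': array([0.00878534, 0.02204674, 0.03207785]), 'grip_width': 0.08557419099525514}
```

View pics/side0.png

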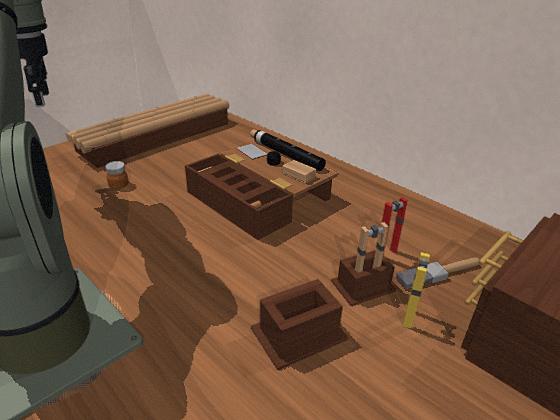

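View pics/top0.png

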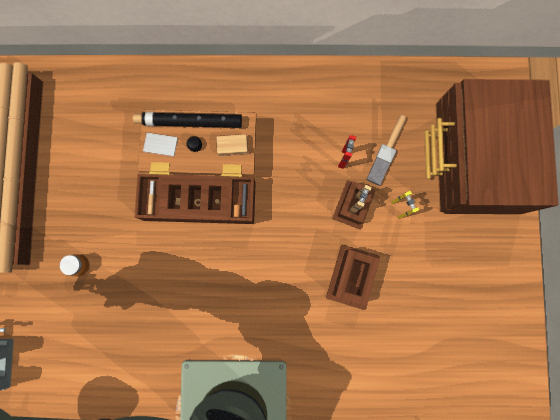

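View pics/wrist0.png

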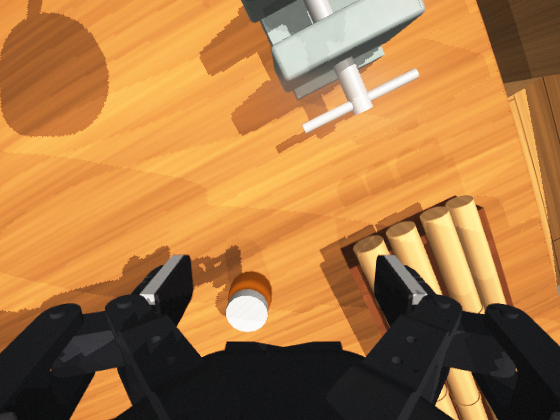

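The recess is at top-view pixel (197,198). The natural-coloured tongs are in the smaller stand at about (357,202), and the larger empty decoy is at (358,277). I'll zoom in on these.

```bash
python3 - <<'E'
from h import *
d=load('top0')['image'][:,:,::-1]; s=load('side0')['image'][:,:,::-1]
a=cv2.resize(d[160:235,125:265],None,fx=5.5,fy=5.5,interpolation=cv2.INTER_CUBIC); cv2.imwrite('pics/z1.png',a[:600,:800])
a=cv2.resize(d[170:235,320:405],None,fx=9,fy=9,interpolation=cv2.INTER_CUBIC); cv2.imwrite('pics/z2.png',a[:600,:800])
a=cv2.resize(s[210:310,325:425],None,fx=6,fy=6,interpolation=cv2.INTER_CUBIC); cv2.imwrite('pics/z3.png',a)
a=cv2.resize(s[145:245,175:305],None,fx=6,fy=6,interpolation=cv2.INTER_CUBIC); cv2.imwrite('pics/z4.png',a)
E
```

```text
(no output)
```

View pics/z1.png

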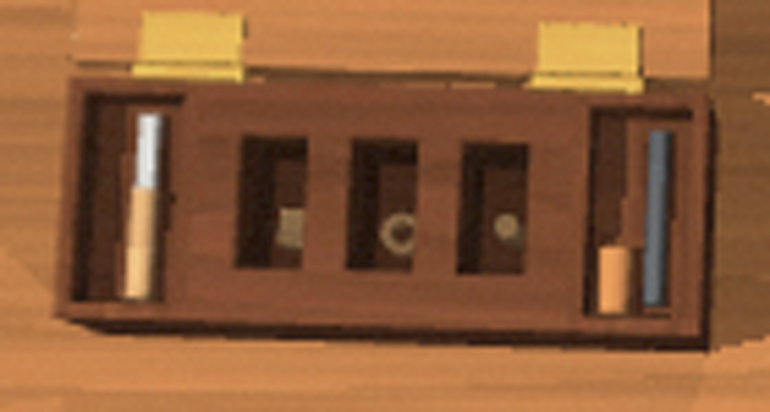

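View pics/z2.png

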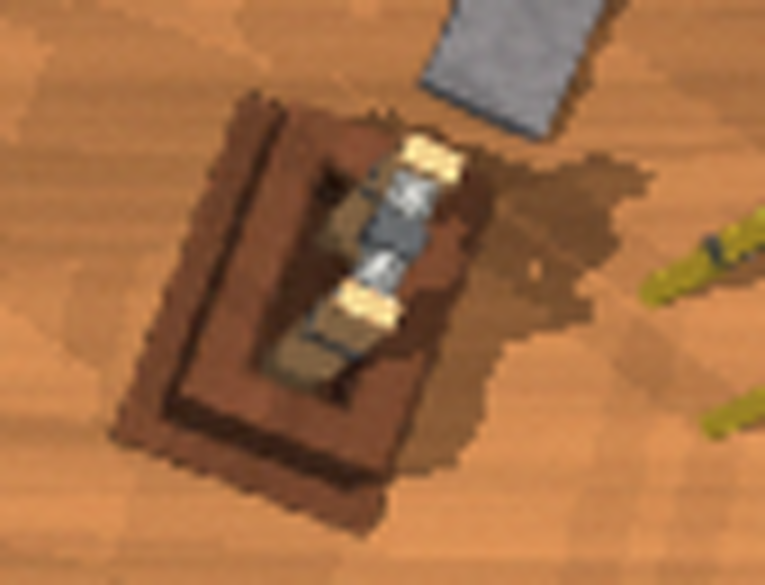

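View pics/z3.png

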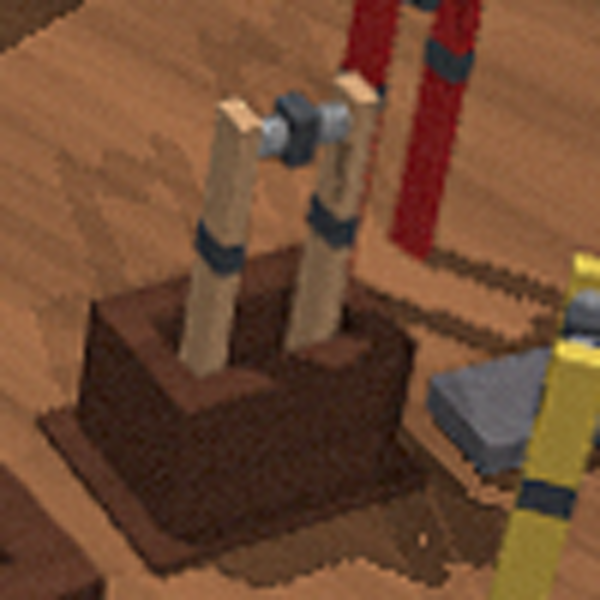

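View pics/z4.png

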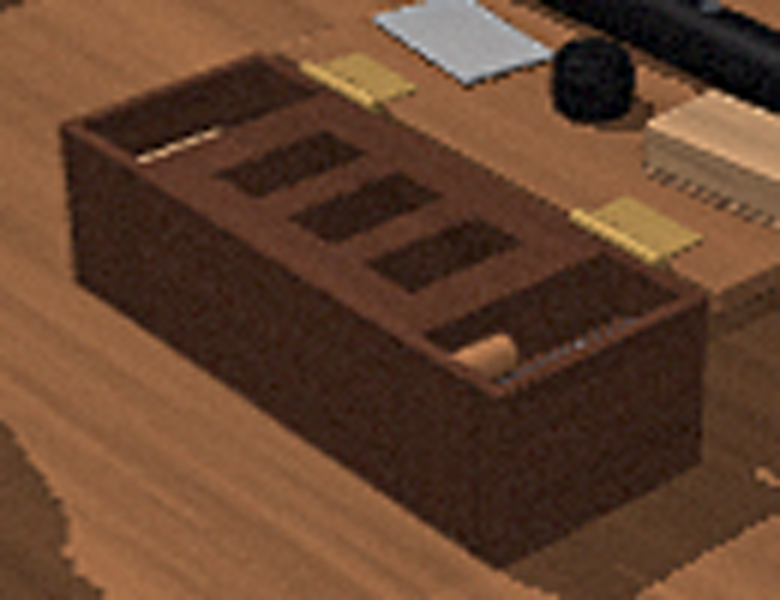

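```bash
python3 - <<'E'
from h import *
d=load('top0'); sd=load('side0')
def z(pts,s,ox,oy): return [[(x+.5)/s-.5+ox,(y+.5)/s-.5+oy] for x,y in pts]
np.set_printoptions(precision=4,suppress=True)
def desc(P,n):
    c=P.mean(0); print(n,c)
    for i in range(len(P)):
        e=P[(i+1)%len(P)]-P[i]; print('  ',np.linalg.norm(e),np.degrees(np.arctan2(e[1],e[0])))
desc(onz(d,z([(75,82),(710,95),(702,338),(58,315)],5.5,125,160),.08),'recess')
desc(onz(d,z([(352,136),(418,142),(414,270),(346,268)],5.5,125,160),.08),'pocket')
print('ring',onz(d,z([(401,233)],5.5,125,160),.024))
desc(onz(d,z([(290,103),(495,185),(390,478),(172,402)],9,320,170),.06),'stand')
desc(onz(d,z([(433,158),(368,305)],9,320,170),.15),'tongs')
# side
desc(onz(sd,z([(258,55),(708,295),(500,392),(62,125)],6,175,145),.08),'recess s')
desc(onz(sd,z([(383,176),(442,198),(345,243),(292,217)],6,175,145),.08),'pocket s')
desc(onz(sd,z([(238,117),(357,88)],6,325,210),.15),'tongs s')
desc(onz(sd,z([(280,245),(413,345),(190,412),(92,303)],6,325,210),.06),'stand s')
E
```

```text
recess [0.5373 0.0976 0.08  ]
   0.2880519564007646 -90.94410384752594
   0.11034370241573545 178.83916823621774
   0.2890066444961554 88.25423948449247
   0.10630788792801166 -1.668371548397824
pocket [0.5387 0.099  0.08  ]
   0.030025893580412542 -94.99109644523705
   0.058216539416827674 179.7357742251659
   0.030579982018145987 88.59674867455311
   0.06008648578342134 -0.8842094573643191
ring [[0.5335 0.1003 0.024 ]]
stand [ 0.5304 -0.3067  0.06  ]
   0.06154589446473112 -111.94696771933768
   0.08809097158031438 159.54166302465407
   0.06381289524294873 70.86337478487243
   0.09119004409858278 -21.885251425241016
tongs [ 0.533  -0.3084  0.15  ]
   0.04220751727426941 155.60922949146
   0.04220751727426941 -24.390770508539994
recess s [0.5389 0.0989 0.08  ]
   0.28661913303818504 -90.46162728688138
   0.1069544534112959 177.6740099647202
   0.28577242211159687 89.22162794623704
   0.10535082258288592 -1.8913188385067574
pocket s [0.5372 0.0976 0.08  ]
   0.0315831828317797 -79.71932055665398
   0.053485302620734525 -178.48370681250444
   0.03117634771994618 94.22150031104584
   0.05014441432410521 1.5994647242333457
tongs s [ 0.5314 -0.3097  0.15  ]
   0.04355878509374889 -22.348014582617694
   0.04355878509374889 157.65198541738232
stand s [ 0.5283 -0.3056  0.06  ]
   0.06257689944120741 -100.71768131343342
   0.08526911535214356 158.46400414046585
   0.0587642010650601 70.41824851231888
   0.07557715990501693 -19.462327867440127
```

{"method": "drive_tool", "body": {
  "increments": [
    [[2.5,-3,0,-0.075],[2.5,-3,0.5,-0.075],[2.5,-3,0.5,-0.075],[2.5,-3,0.5,-0.075],[2.5,-3,0.5,-0.075],[2.5,-3,0,-0.075],[2,-3,0,-0.075],[2,-3,0,-0.075],[2,-3,0,-0.075],[2,-3,0,-0.075]]
  ],
  "fingers": 8.5,
  "squeeze": 20
}}

```text
clock: 1.15
ee_pos: [0.4901, 0.2047, 0.25]
eef_rot: [-179.8, -0.1, 109.3]
wrist_force: [0.9, 0.3, -0.3]
grip_width: 0.0851
```

{"method": "drive_tool", "body": {
  "increments": [
    [[1.2,-3.5,0,-0.07],[1.2,-3.5,0,-0.07],[1.2,-3.5,0,-0.07],[1.2,-3.5,0,-0.07],[0,-3,0,-0.07],[0,0,0,0]]
  ]
}}

```text
clock: 1.75
ee_pos: [0.5406, 0.0227, 0.249]
eef_rot: [-179.8, -0.0, 87.9]
wrist_force: [0.4, 1.1, -0.1]
grip_width: 0.0848
```

```bash
python3 - <<'E'
from h import *
d=grab('wrist','w1'); print(np.round(d['T'],3).tolist())
s=load('top0'); 
for uv in [(350,138),(346,165)]: print(onz(s,[uv],.14))
E
```

```text
[[0.999, 0.036, 0.014, 0.545], [-0.038, 0.964, 0.262, 0.09], [-0.004, -0.263, 0.965, 0.391], [0.0, 0.0, 0.0, 1.0]]
[[ 0.67232754 -0.2792109   0.14      ]]
[[ 0.60671264 -0.2688396   0.14      ]]
```

View pics/w1.png

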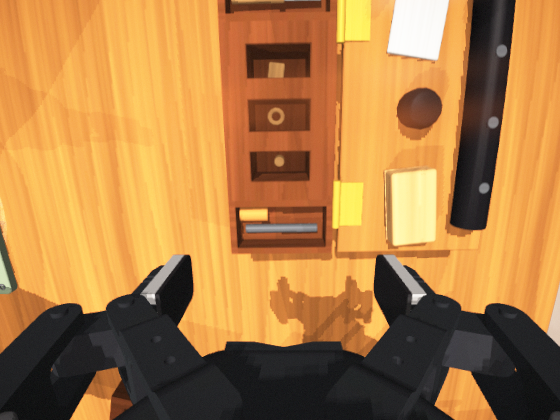

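The ring lies in the middle pocket at wrist pixel (276,116), with the block above it at (276,70) and the pin below at (279,161). I'll measure from this view.

```bash
python3 - <<'E'
from h import *
d=load('w1')['image'][:,:,::-1]
cv2.imwrite('pics/z5.png',cv2.resize(d[10:200,215:345],None,fx=3,fy=3,interpolation=cv2.INTER_CUBIC))
cv2.imwrite('pics/z6.png',cv2.resize(d[90:145,240:320],None,fx=10,fy=10,interpolation=cv2.INTER_CUBIC))
E
```

```text
(no output)
```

View pics/z6.png

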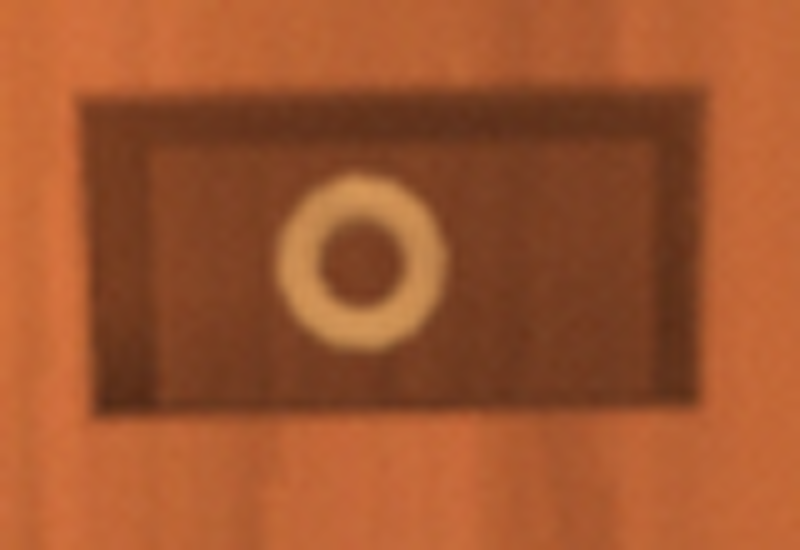

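View pics/z5.png

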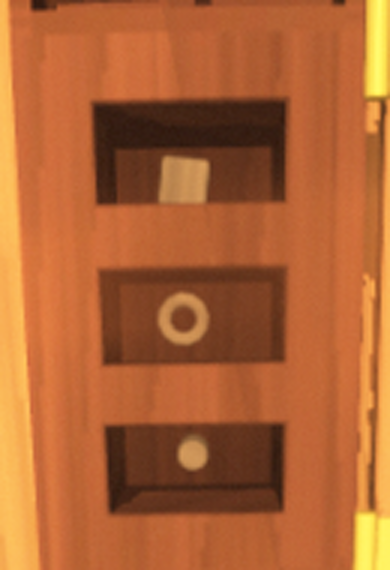

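```bash
python3 - <<'E'
from h import *
np.set_printoptions(precision=4,suppress=True)
d=load('w1')
z=lambda pts: [[(x+.5)/10-.5+240,(y+.5)/10-.5+90] for x,y in pts]
P=onz(d,z([(78,95),(706,92),(698,404),(92,413)]),.08); print(P,P.mean(0))
F=onz(d,z([(150,140),(655,140),(652,403),(155,405)]),.01); print(F,F.mean(0))
R=onz(d,z([(361,263),(275,263),(448,263),(361,174),(361,355)]),.024); print(R)
z3=lambda pts: [[(x+.5)/3-.5+215,(y+.5)/3-.5+10] for x,y in pts]
print(onz(d,z3([(93,101),(287,98),(283,512),(110,514)]),.08))
E
```

```text
[[0.5104 0.1156 0.08  ]
 [0.5709 0.1135 0.08  ]
 [0.5696 0.0841 0.08  ]
 [0.5099 0.0855 0.08  ]] [0.5402 0.0997 0.08  ]
[[0.5108 0.1159 0.01  ]
 [0.5706 0.1135 0.01  ]
 [0.5695 0.0831 0.01  ]
 [0.5096 0.0852 0.01  ]] [0.5401 0.0994 0.01  ]
[[0.5355 0.1003 0.024 ]
 [0.5256 0.1007 0.024 ]
 [0.5455 0.1    0.024 ]
 [0.536  0.1102 0.024 ]
 [0.5351 0.0901 0.024 ]]
[[0.512  0.1655 0.08  ]
 [0.5721 0.164  0.08  ]
 [0.5683 0.0338 0.08  ]
 [0.5092 0.0354 0.08  ]]
```

{"method": "drive_tool", "body": {
  "increments": [
    [[0,-3.8,0,-0.034],[0,-3.8,0,-0.034],[0,-3.8,0,-0.034],[0,-3.8,0,-0.034],[0,-3.8,0,-0.034],[0,-3.8,0,-0.034],[-0.6,-3.8,0,-0.034],[-0.7,-3.8,0,-0.034],[-0.7,-3.8,0,-0.034],[-0.7,-3.5,0,-0.034],[0,0,0,0]]
  ]
}}

```text
clock: 2.9
ee_pos: [0.5146, -0.3512, 0.2468]
eef_rot: [-179.6, -0.5, 69.6]
wrist_force: [0.0, 0.2, -0.6]
grip_width: 0.0854
```

```bash
python3 - <<'E'
from h import *
d=grab('wrist','w2'); print(np.round(d['T'],3).tolist())
E
```

```text
[[0.937, 0.337, 0.095, 0.54], [-0.35, 0.907, 0.236, -0.29], [-0.007, -0.254, 0.967, 0.39], [0.0, 0.0, 0.0, 1.0]]
```

View pics/w2.png

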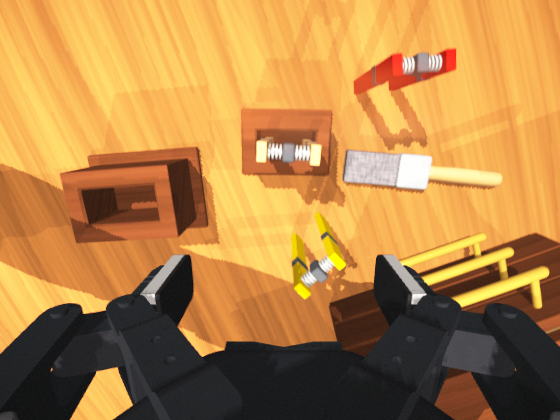

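```bash
python3 - <<'E'
from h import *
np.set_printoptions(precision=4,suppress=True)
d=load('w2'); im=d['image'][:,:,::-1]
cv2.imwrite('pics/z7.png',cv2.resize(im[100:185,230:345],None,fx=6.9,fy=6.9,interpolation=cv2.INTER_CUBIC))
print('yellow',onz(d,[(303,290),(338,262)],.14),onz(d,[(298,240),(320,215)],.0))
print('red',onz(d,[(400,65),(450,60)],.14))
E
```

```text
yellow [[ 0.5054 -0.4285  0.14  ]
 [ 0.5435 -0.4133  0.14  ]] [[ 0.5049 -0.433   0.    ]
 [ 0.5439 -0.4101  0.    ]]
red [[ 0.6382 -0.2758  0.14  ]
 [ 0.6761 -0.285   0.14  ]]
```

View pics/z7.png

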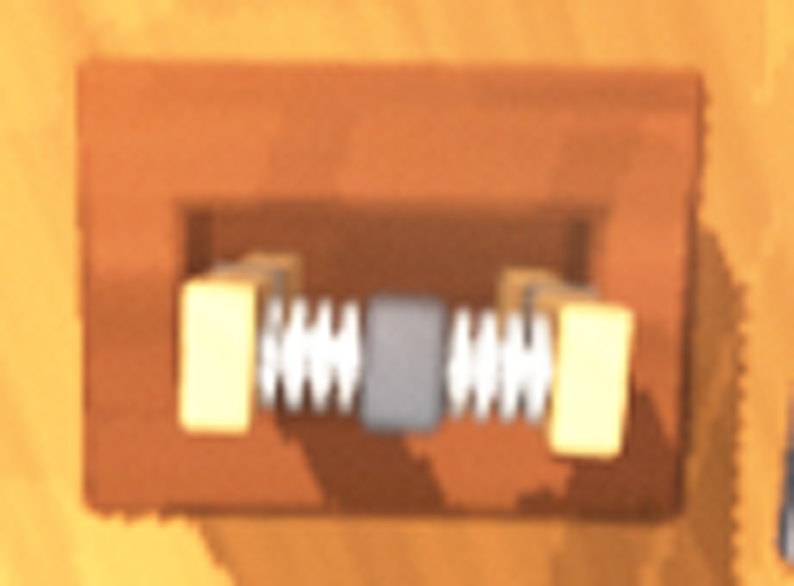

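```bash
python3 - <<'E'
from h import *
np.set_printoptions(precision=4,suppress=True)
d=load('w2')
z=lambda pts: [[(x+.5)/6.9-.5+230,(y+.5)/6.9-.5+100] for x,y in pts]
A=onz(d,z([(185,280),(257,280),(248,430),(182,430)]),.15);B=onz(d,z([(557,303),(632,308),(622,455),(550,452)]),.15)
a,b=A.mean(0),B.mean(0); e=b-a; print((a+b)/2,np.linalg.norm(e),np.degrees(np.arctan2(e[1],e[0])))
S=onz(d,z([(80,62),(700,72),(683,517),(88,512)]),.06); print(S.mean(0))
for i in range(4):
  e=S[(i+1)%4]-S[i]; print(np.linalg.norm(e),np.degrees(np.arctan2(e[1],e[0])))
W=onz(d,z([(180,205),(605,208)]),.06); e=W[1]-W[0]; print(W,np.linalg.norm(e),np.degrees(np.arctan2(e[1],e[0])))
E
```

```text
[ 0.5354 -0.308   0.15  ] 0.0417042990405896 -24.162405860608
[ 0.5351 -0.3038  0.06  ]
0.092488613585482 -21.37461896985975
0.06688054262137402 -110.72466267549487
0.09304861712897969 159.09378917766708
0.06763722899538302 68.79630512731258
[[ 0.5104 -0.2802  0.06  ]
 [ 0.5704 -0.3031  0.06  ]] 0.06424155800505287 -20.856825740298355
```

{"method": "drive_tool", "body": {
  "increments": [
    [[1,2.1,0,-0.03],[0.9,2.1,0,-0.03],[0,0,0,0]]
  ]
}}

```text
clock: 3.25
ee_pos: [0.5374, -0.3003, 0.2462]
eef_rot: [-179.6, -0.8, 66.6]
wrist_force: [-0.6, 0.4, 0.3]
grip_width: 0.0848
```

{"method": "drive_tool", "body": {
  "increments": [
    [[-0.3,-0.8,-1,-0.01],[0,0,-2.5,0],[0,0,-2.5,0],[0,0,-2.5,0],[0,0,0,0]]
  ]
}}

```text
clock: 3.75
ee_pos: [0.5341, -0.3071, 0.1563]
eef_rot: [-179.6, -0.9, 66.4]
wrist_force: [-1.2, -0.6, -0.1]
grip_width: 0.0855
```

{"method": "drive_tool", "body": {
  "increments": [
    [[0,-0.1,-2,0],[0,0,-2,0],[0,0,-1.2,0],[0,0,0,0]]
  ]
}}

```text
clock: 4.15
ee_pos: [0.5343, -0.3098, 0.105]
eef_rot: [-179.7, -0.8, 66.4]
wrist_force: [0.2, 0.3, 0.7]
grip_width: 0.085
```

```bash
python3 - <<'E'
from h import *
grab('wrist','w3');grab('side','s3')
s=robot.get_state();print(s['ee_pos'],s['eef_rot'],s['wrist_force'])
E
```

```text
[ 0.53484313 -0.31012857  0.10639597] [-179.81866554   -0.80292049   66.43648129] [-0.15893098  1.07708601 -0.13157456]
```

View pics/w3.png

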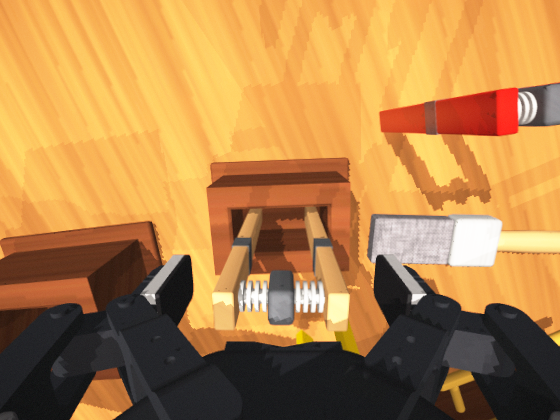

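View pics/s3.png

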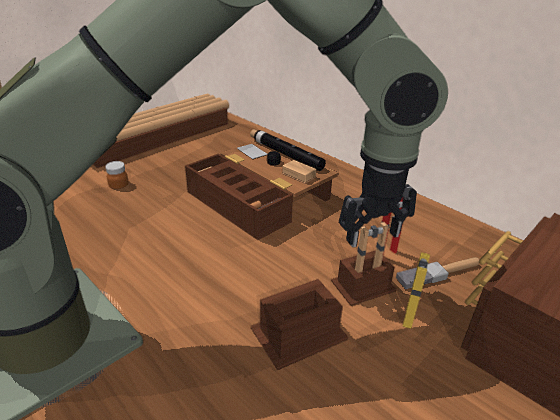

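```bash
python3 - <<'E'
from h import *
np.set_printoptions(precision=4,suppress=True)
d=load('w3'); print(onz(d,[(227,310),(337,308),(282,309)],.15))
im=d['image'][:,:,::-1]; cv2.imwrite('pics/z8.png',cv2.resize(im[190:350,130:440],None,fx=2.5,fy=2.5,interpolation=cv2.INTER_CUBIC))
E
```

```text
[[ 0.5176 -0.3     0.15  ]
 [ 0.5546 -0.3152  0.15  ]
 [ 0.5362 -0.3076  0.15  ]]
```

View pics/z8.png

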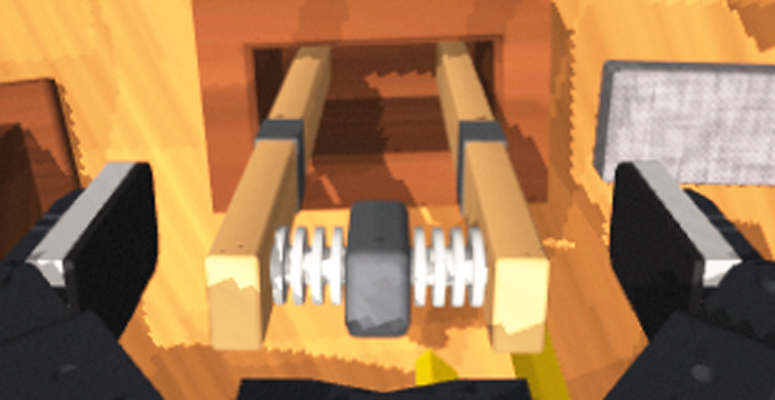

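{"method": "drive_tool", "body": {
  "increments": [
    [[0.05,0.15,-0.4,0.01],[0,0,0,0]]
  ]
}}

```text
clock: 4.45
ee_pos: [0.536, -0.3089, 0.1039]
eef_rot: [-180.0, -0.8, 67.1]
wrist_force: [0.3, -0.8, 0.0]
grip_width: 0.085
```

{"method": "drive_tool", "body": {
  "increments": [
    [[0,0,0,0],[0,0,0,0],[0,0,0,0],[0,0,0,0],[0,0,0,0],[0,0,0,0]]
  ],
  "fingers": 4.2,
  "squeeze": 20
}}

```text
clock: 5.05
ee_pos: [0.5365, -0.3091, 0.1052]
eef_rot: [180.0, -0.8, 67.1]
wrist_force: [-0.1, -0.5, 0.6]
grip_width: 0.0419
```

{"method": "drive_tool", "body": {
  "increments": [
    [[0,0,1,0],[0,0,1.5,0],[0,0,2,0],[0,0,2.5,0],[0,0,2.5,0],[0,0,2.5,0],[0,0,1,0],[0,0,0,0]]
  ]
}}

```text
clock: 5.85
ee_pos: [0.5353, -0.3088, 0.2436]
eef_rot: [180.0, -0.8, 67.1]
wrist_force: [0.5, -0.5, -2.5]
grip_width: 0.0421
```

```bash
python3 - <<'E'
from h import *
d=grab('wrist','w4');sd=grab('side','s4')
s=robot.get_state();print(s['ee_pos'],s['eef_rot'],s['wrist_force'],s['grip_width'])
im=sd['image'][:,:,::-1]; cv2.imwrite('pics/z9.png',cv2.resize(im[100:320,280:500],None,fx=2.7,fy=2.7,interpolation=cv2.INTER_CUBIC))
E
```

```text
[ 0.53493927 -0.30848907  0.24201604] [-179.9088157    -0.77258177   67.05584677] [-0.49997395  0.26676009 -1.60066917] 0.04213843557172256
```

View pics/w4.png

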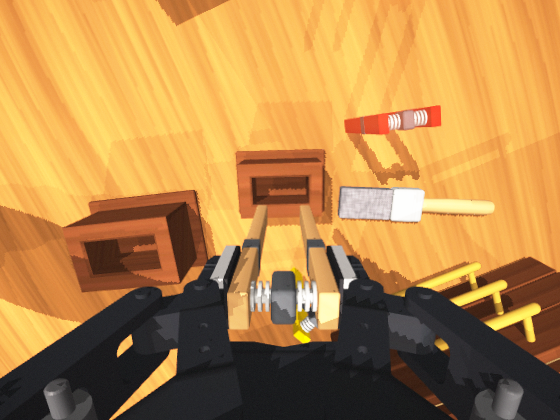

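View pics/z9.png

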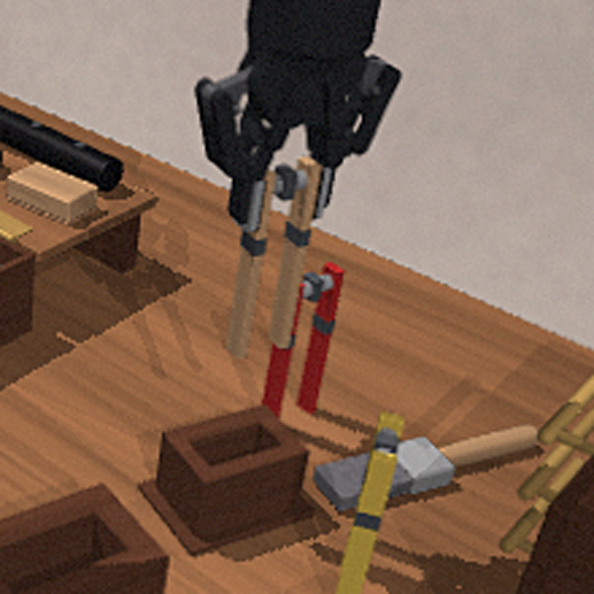

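```bash
python3 - <<'E'
from h import *
d=load('w4');im=d['image'][:,:,::-1]; cv2.imwrite('pics/z10.png',cv2.resize(im[140:260,220:345],None,fx=5,fy=5,interpolation=cv2.INTER_CUBIC))
E
```

```text
(no output)
```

View pics/z10.png

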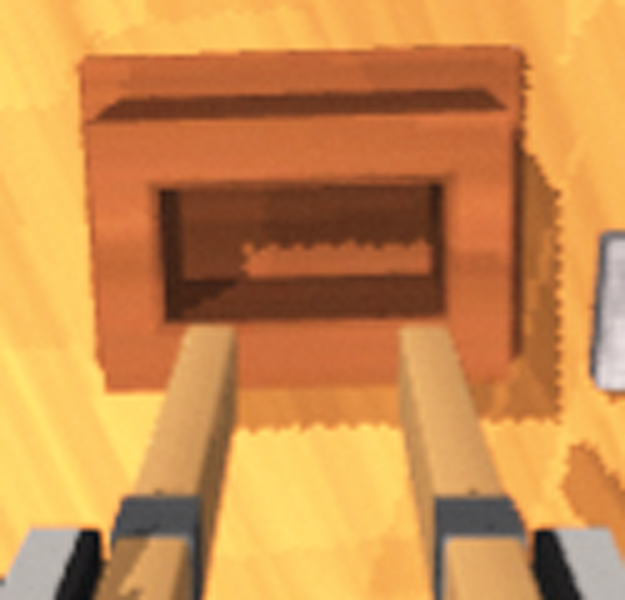

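```bash
cat >> h.py <<'E'
def tips(d,pts,z):
    # pts: 4 pixels along camera-side tip edge; returns centre
    P=onz(d,pts,z); e=P[3]-P[0]; w=np.linalg.norm(e); a=np.arctan2(e[1],e[0]); e/=w
    n=np.array([e[1],-e[0],0]);
    c=(P[0]+P[3])/2; print('tips width',w,'inner',np.linalg.norm(P[2]-P[1]),'yaw',np.degrees(a)); return c+n*.008
E
python3 - <<'E'
from h import *
np.set_printoptions(precision=4,suppress=True)
d=load('w4')
z=lambda pts: [[(x+.5)/5-.5+220,(y+.5)/5-.5+140] for x,y in pts]
for h in(.14,.147): print(tips(d,z([(187,328),(237,328),(400,327),(451,328)]),h))
W=onz(d,z([(152,184),(455,178),(446,318),(163,322)]),.06);print(W,W.mean(0))
for i in range(4):
  e=W[(i+1)%4]-W[i]; print(np.linalg.norm(e),np.degrees(np.arctan2(e[1],e[0])))
F=onz(d,z([(180,282),(432,274)]),.01);print(F,F.mean(0))
E
```

```text
tips width 0.043671692266332836 inner 0.026954865229643216 yaw -23.055529604948532
[ 0.5353 -0.3123  0.14  ]
tips width 0.04243305236424513 inner 0.026190356920113705 yaw -23.05552960494856
[ 0.5359 -0.3107  0.147 ]
[[ 0.5103 -0.28    0.06  ]
 [ 0.5704 -0.3042  0.06  ]
 [ 0.5572 -0.332   0.06  ]
 [ 0.4998 -0.3086  0.06  ]] [ 0.5344 -0.3062  0.06  ]
0.06483945664370505 -21.917855239224192
0.030820631864703803 -115.46850298298764
0.06191951476778611 157.7767751556989
0.03044828359270143 69.98695623317823
[[ 0.4985 -0.3101  0.01  ]
 [ 0.5574 -0.3329  0.01  ]] [ 0.528  -0.3215  0.01  ]
```

{"method": "drive_tool", "body": {
  "increments": [
    [[0,2,0.2,0.037],[0,3.5,0,0.037],[0,3.8,0,0.037],[0,3.8,0,0.037],[0,3.8,0,0.037],[0,3.8,0,0.037],[0,3.8,0,0.037],[0,3.8,0,0.037],[0,3.5,0,0.037],[0,2.5,0,0.037],[0,1,0,0],[0,0,0,0]]
  ]
}}

```text
clock: 7.15
ee_pos: [0.5264, 0.0586, 0.2297]
eef_rot: [-178.7, -0.7, 89.0]
wrist_force: [0.2, -0.7, -0.8]
grip_width: 0.0418
```

```bash
python3 - <<'E'
from h import *
s=robot.get_state();print(s['ee_pos'],s['eef_rot'],s['wrist_force'],s['grip_width'],np.abs(s['joint_velocities']).max())
d=grab('wrist','w5')
s=robot.get_state();print(s['ee_pos'],s['eef_rot'],s['wrist_force'],s['grip_width'])
im=d['image'][:,:,::-1]; cv2.imwrite('pics/z11.png',cv2.resize(im[80:240,190:370],None,fx=3.75,fy=3.75,interpolation=cv2.INTER_CUBIC))
E
```

```text
[0.52640489 0.05858501 0.22966121] [-178.67517171   -0.6642542    89.00183282] [ 0.17614242 -0.74484192 -0.83809742] 0.04181067427254197 0.640723727921717
[0.52644443 0.05765101 0.22969068] [-178.67648445   -0.64353608   88.95386192] [ 0.01060009  0.90965108 -1.96234048] 0.0422036272367045
```

View pics/z11.png

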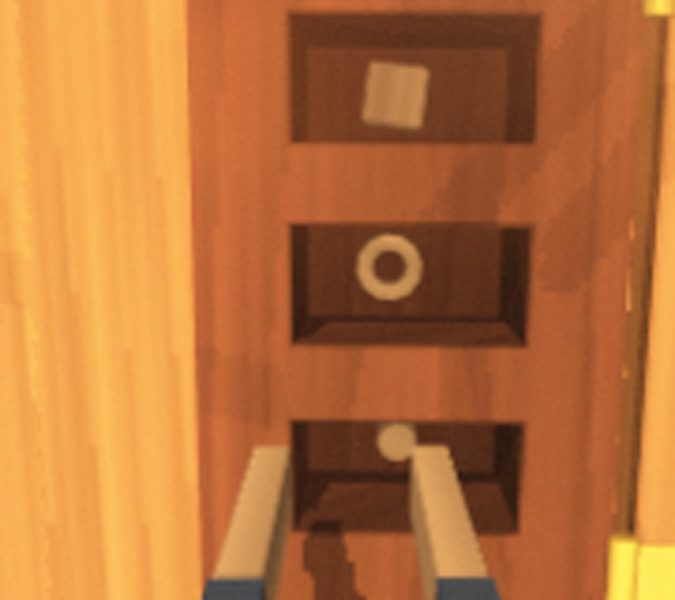

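```bash
python3 - <<'E'
from h import *
np.set_printoptions(precision=4,suppress=True)
d=load('w5')
z=lambda pts: [[(x+.5)/3.75-.5+190,(y+.5)/3.75-.5+80] for x,y in pts]
for h in(.13,.135): print(tips(d,z([(255,448),(291,448),(413,447),(447,447)]),h))
print('ring',onz(d,z([(390,267),(356,267),(424,267)]),.024))
W=onz(d,z([(290,225),(530,227),(527,347),(291,343)]),.08);print(W,W.mean(0))
W=onz(d,z([(290,14),(541,13),(518,533),(293,530)]),.08);print(W)
E
```

```text
tips width 0.04146251142392927 inner 0.026339289395399874 yaw -0.47264472730806184
[0.5258 0.0609 0.13  ]
tips width 0.04060822681865222 inner 0.025796600381356054 yaw -0.4726447273080749
[0.5259 0.062  0.135 ]
ring [[0.5357 0.0998 0.024 ]
 [0.5255 0.1    0.024 ]
 [0.5458 0.0996 0.024 ]]
[[0.5104 0.1145 0.08  ]
 [0.57   0.113  0.08  ]
 [0.5698 0.0831 0.08  ]
 [0.5097 0.085  0.08  ]] [0.54   0.0989 0.08  ]
[[0.5119 0.1643 0.08  ]
 [0.5719 0.1634 0.08  ]
 [0.5683 0.0337 0.08  ]
 [0.5087 0.0352 0.08  ]]
```

{"method": "drive_tool", "body": {
  "increments": [
    [[0.2,0.6,0,-0.004],[0.25,0.9,0,-0.004],[0.25,0.9,0,-0.004],[0.2,0.7,0,0],[0.1,0.5,0,0],[0,0.2,0,0],[0,0,0,0]]
  ]
}}

```text
clock: 7.9
ee_pos: [0.5377, 0.0951, 0.2292]
eef_rot: [-178.7, -0.6, 87.8]
wrist_force: [-0.0, 0.2, -1.0]
grip_width: 0.0422
```

```bash
python3 - <<'E'
from h import *
d=grab('wrist','w6'); sd=grab('side','s6')
s=robot.get_state();print(s['ee_pos'],s['eef_rot'],s['wrist_force'],s['grip_width'])
im=d['image'][:,:,::-1]; cv2.imwrite('pics/z12.png',cv2.resize(im[80:240,190:370],None,fx=3.75,fy=3.75,interpolation=cv2.INTER_CUBIC))
im=sd['image'][:,:,::-1]; cv2.imwrite('pics/z13.png',cv2.resize(im[50:250,170:370],None,fx=3,fy=3,interpolation=cv2.INTER_CUBIC))
E
```

```text
[0.53769339 0.09465701 0.22925286] [-178.65898635   -0.54700283   87.80403338] [-0.06880689 -0.0921219  -1.15488144] 0.041895271637364256
```

View pics/z12.png

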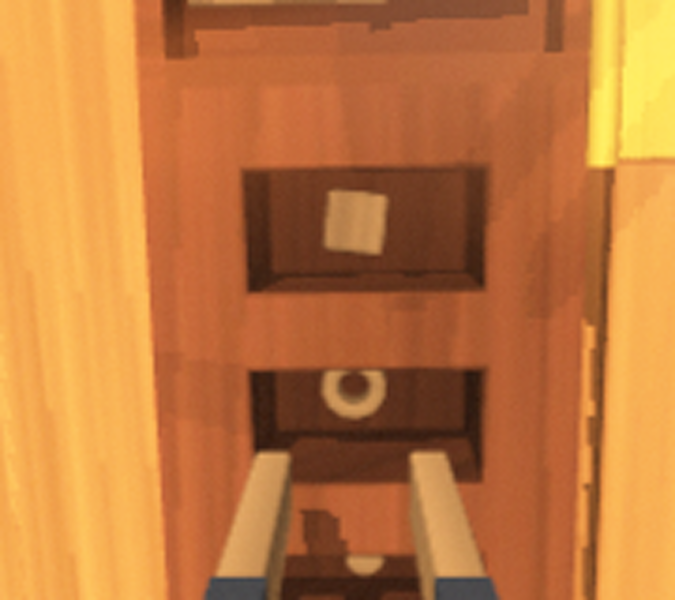

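View pics/z13.png

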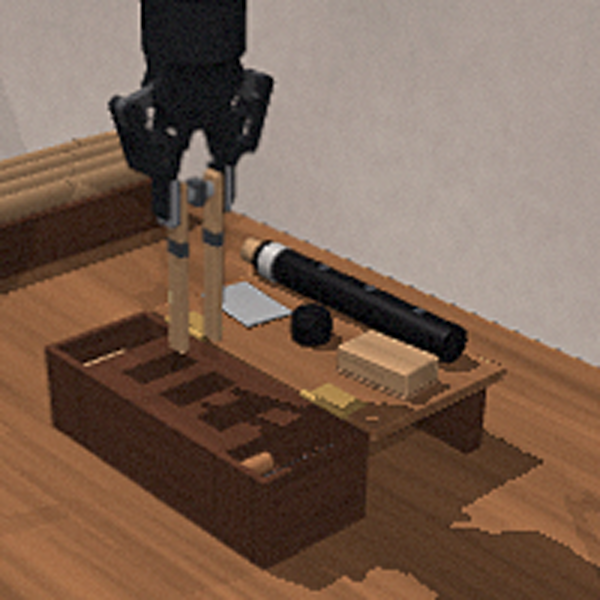

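```bash
python3 - <<'E'
from h import *
np.set_printoptions(precision=4,suppress=True)
d=load('w6')
z=lambda pts: [[(x+.5)/3.75-.5+190,(y+.5)/3.75-.5+80] for x,y in pts]
for h in(.13,.135): print(tips(d,z([(257,453),(291,453),(410,453),(445,453)]),h))
print('ring',onz(d,z([(354,386),(321,386),(387,386)]),.024))
W=onz(d,z([(250,369),(486,369),(481,481),(253,478)]),.08);print(W,W.mean(0))
sd=load('s6')
zz=lambda pts: [[(x+.5)/3-.5+170,(y+.5)/3-.5+50] for x,y in pts]
print('side tips',onz(sd,zz([(178,348),(213,340)]),.133))
E
```

```text
tips width 0.04056532741719483 inner 0.025671397891446814 yaw -1.9453937126196366
[0.537  0.0961 0.13  ]
tips width 0.03972747359779872 inner 0.025141169734987423 yaw -1.9453937126196306
[0.5371 0.0973 0.135 ]
ring [[0.5356 0.1002 0.024 ]
 [0.5255 0.1006 0.024 ]
 [0.5457 0.0999 0.024 ]]
[[0.5107 0.1153 0.08  ]
 [0.5709 0.1132 0.08  ]
 [0.5693 0.0837 0.08  ]
 [0.5097 0.0865 0.08  ]] [0.5402 0.0997 0.08  ]
side tips [[0.5082 0.0849 0.133 ]
 [0.5374 0.0767 0.133 ]]
```

```bash
python3 - <<'E'
from h import *
np.set_printoptions(precision=4,suppress=True)
def tri(r1,r2):
    (o1,v1),(o2,v2)=r1,r2; v1=v1/np.linalg.norm(v1);v2=v2/np.linalg.norm(v2)
    A=np.c_[v1,-v2]; t=np.linalg.lstsq(A,o2-o1,rcond=None)[0]; p=o1+t[0]*v1;q=o2+t[1]*v2; return (p+q)/2,np.linalg.norm(p-q)
s6=load('s6')['image'][:,:,::-1]; s4=load('s4')['image'][:,:,::-1]
a=cv2.resize(s4[140:240,360:410],None,fx=6,fy=6,interpolation=cv2.INTER_CUBIC)
b=cv2.resize(s6[90:190,210:260],None,fx=6,fy=6,interpolation=cv2.INTER_CUBIC)
cv2.imwrite('pics/z14.png',np.hstack([a,b]))
E
```

```text
(no output)
```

View pics/z14.png

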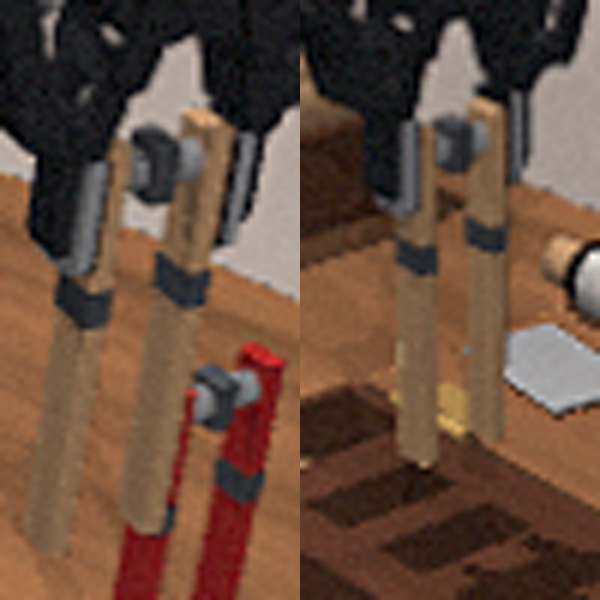

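```bash
cat >> h.py <<'E'
def tri(r1,r2):
    (o1,v1),(o2,v2)=r1,r2; v1=v1[0]/np.linalg.norm(v1);v2=v2[0]/np.linalg.norm(v2)
    A=np.c_[v1,-v2]; t=np.linalg.lstsq(A,o2-o1,rcond=None)[0]; p=o1+t[0]*v1;q=o2+t[1]*v2; return (p+q)/2,np.linalg.norm(p-q)
E
python3 - <<'E'
from h import *
np.set_printoptions(precision=4,suppress=True)
d=load('w6');sd=load('s6')
z=lambda x,y: [(x+.5)/3.75-.5+190,(y+.5)/3.75-.5+80]
q=lambda x,y: [(x+.5)/6-.5+210,(y+.5)/6-.5+90]
print(tri(ray(d,z(257,453)),ray(sd,q(97,454))))
print(tri(ray(d,z(410,453)),ray(sd,q(167,436))))
d=load('w4');sd=load('s4')
z=lambda x,y: [(x+.5)/5-.5+220,(y+.5)/5-.5+140]
q=lambda x,y: [(x+.5)/6-.5+360,(y+.5)/6-.5+140]
print(tri(ray(d,z(187,328)),ray(sd,q(25,540))))
print(tri(ray(d,z(400,328)),ray(sd,q(120,520))))
E
```

```text
(array([0.5153, 0.1042, 0.1243]), np.float64(0.0025615896944602493))
(array([0.5495, 0.1021, 0.1214]), np.float64(0.0016680921265307355))
(array([ 0.5187, -0.2959,  0.1423]), np.float64(4.532727822512953e-05))
(array([ 0.5508, -0.3097,  0.1416]), np.float64(3.856088494338466e-05))
```

{"method": "drive_tool", "body": {
  "increments": [
    [[-0.05,0.3,-0.5,0],[-0.05,0.25,-1,0],[0,0,-1,0],[0,0,-0.7,0],[0,0,0,0]]
  ]
}}

```text
clock: 8.5
ee_pos: [0.5361, 0.0999, 0.1938]
eef_rot: [-178.6, -0.5, 87.8]
wrist_force: [-0.0, 0.5, -0.6]
grip_width: 0.0422
```

```bash
python3 - <<'E'
from h import *
d=grab('wrist','w7'); sd=grab('side','s7')
s=robot.get_state();print(s['ee_pos'],s['eef_rot'],s['wrist_force'],s['grip_width'])
im=d['image'][:,:,::-1]; a=cv2.resize(im[110:230,210:340],None,fx=5,fy=5,interpolation=cv2.INTER_CUBIC)
cv2.imwrite('pics/z15.png',a)
im=sd['image'][:,:,::-1]; cv2.imwrite('pics/z16.png',cv2.resize(im[90:200,190:270],None,fx=5,fy=5,interpolation=cv2.INTER_CUBIC))
E
```

```text
[0.53650426 0.09991621 0.19481686] [-178.67193943   -0.53550014   87.74636253] [-0.30776801 -0.70200041 -0.51202515] 0.04214117303730933
```

View pics/z15.png

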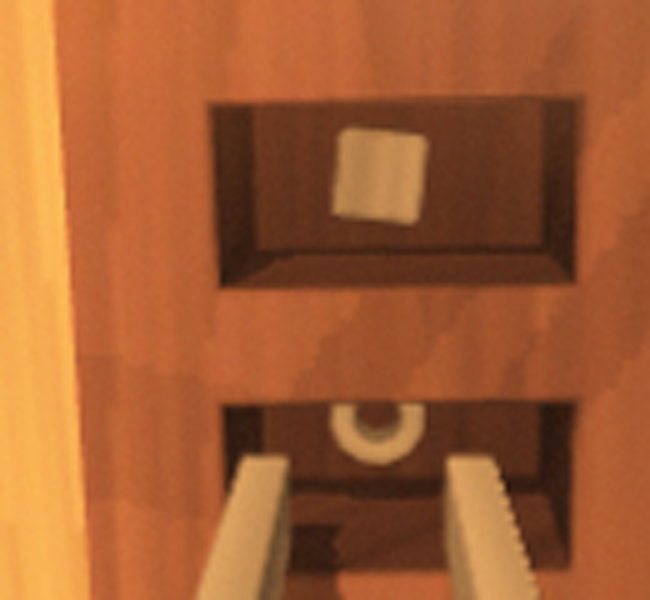

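View pics/z16.png

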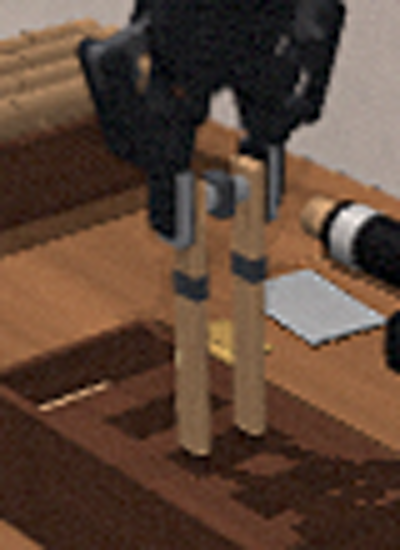

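```bash
python3 - <<'E'
from h import *
np.set_printoptions(precision=4,suppress=True)
d=load('w7')
z=lambda pts: [[(x+.5)/5-.5+210,(y+.5)/5-.5+110] for x,y in pts]
for h in(.084,.088,.092): print(tips(d,z([(242,458),(290,458),(446,457),(493,457)]),h))
print('ring',onz(d,z([(377,418),(330,418),(425,418)]),.024))
W=onz(d,z([(221,402),(576,402),(568,568)]),.08);print(W)
E
```

```text
tips width 0.04243147768695768 inner 0.02636556540059031 yaw -1.7693742217795063
[0.5348 0.0978 0.084 ]
tips width 0.04175977295559954 inner 0.025948189528008977 yaw -1.7693742217795057
[0.535  0.0988 0.088 ]
tips width 0.04108806822424151 inner 0.02553081365542765 yaw -1.7693742217795
[0.5351 0.0997 0.092 ]
ring [[0.5354 0.1    0.024 ]
 [0.5256 0.1003 0.024 ]
 [0.5453 0.0996 0.024 ]]
[[0.5104 0.1155 0.08  ]
 [0.5708 0.1133 0.08  ]
 [0.5692 0.0839 0.08  ]]
```

{"method": "drive_tool", "body": {
  "increments": [
    [[0,0.1,-1,0],[0,0,-1.2,0],[0,0,-1.2,0],[0,0,-1.2,0],[0,0,-1,0],[0,0,0,0]]
  ]
}}

```text
clock: 9.2
ee_pos: [0.5369, 0.1011, 0.1355]
eef_rot: [-178.8, -0.6, 87.7]
wrist_force: [0.5, -0.1, -0.4]
grip_width: 0.042
```

{"method": "drive_tool", "body": {
  "increments": [
    [[-0.07,0,-0.8,0],[0,0,-0.8,0],[0,0,-0.4,0],[0,0,-0.2,0],[0,0,0,0]]
  ]
}}

```text
clock: 9.7
ee_pos: [0.5371, 0.1013, 0.1128]
eef_rot: [-179.0, -0.6, 87.7]
wrist_force: [-0.4, 0.7, -0.8]
grip_width: 0.0423
```

```bash
python3 - <<'E'
from h import *
d=grab('wrist','w8'); sd=grab('side','s8')
s=robot.get_state();print(s['ee_pos'],s['eef_rot'],s['wrist_force'],s['grip_width'])
im=d['image'][:,:,::-1]; a=cv2.resize(im[130:350,170:400],None,fx=3,fy=2.7,interpolation=cv2.INTER_CUBIC)
cv2.imwrite('pics/z17.png',a)
im=sd['image'][:,:,::-1]; cv2.imwrite('pics/z18.png',cv2.resize(im[90:200,190:270],None,fx=5,fy=5,interpolation=cv2.INTER_CUBIC))
E
```

```text
[0.53705878 0.10122869 0.1129477 ] [-178.94788906   -0.59940187   87.73591816] [ 0.17477464  0.52231487 -0.67422396] 0.04194740054403841
```

View pics/z17.png

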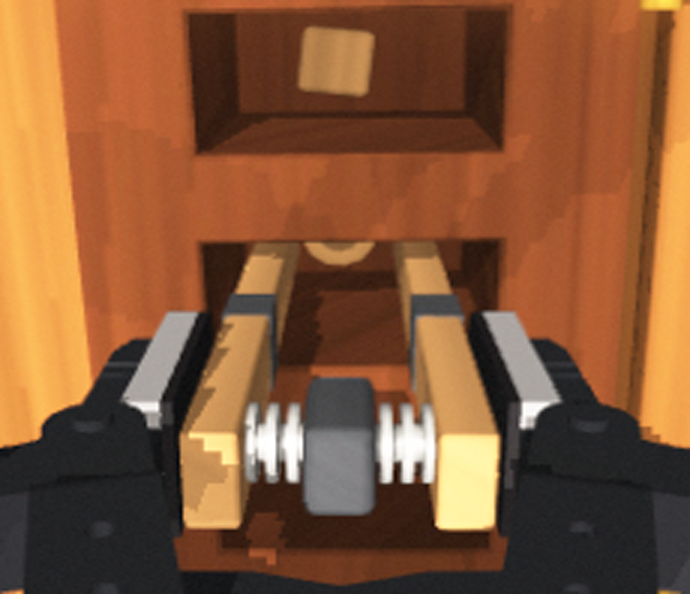

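View pics/z18.png

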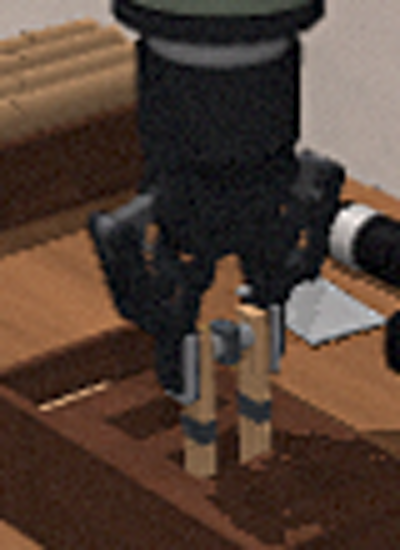

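{"method": "drive_tool", "body": {
  "increments": [
    [[0,0,-0.3,0],[0,0,-0.2,0],[0,0,0,0]]
  ]
}}

```text
clock: 10.1
ee_pos: [0.5376, 0.1013, 0.1082]
eef_rot: [-179.0, -0.6, 87.7]
wrist_force: [-0.2, -0.1, 0.4]
grip_width: 0.0421
```

{"method": "drive_tool", "body": {
  "increments": [
    [[0,0,0,0],[0,0,0,0],[0,0,0,0],[0,0,0,0],[0,0,0,0]]
  ],
  "fingers": 3.3,
  "squeeze": 20
}}

```text
clock: 10.6
ee_pos: [0.5381, 0.1014, 0.1086]
eef_rot: [-179.1, -0.6, 87.7]
wrist_force: [-0.6, 0.7, 3.3]
grip_width: 0.0349
```

{"method": "drive_tool", "body": {
  "increments": [
    [[0,0,0,0],[0,0,0.3,0],[0,0,0.8,0],[0,0,1.2,0],[0,0,1.5,0],[0,0,1.5,0],[0,0,1.5,0],[0,0,1.5,0],[0,0,1.5,0],[0,0,1,0],[0,0,0.5,0],[0,0,0,0]]
  ]
}}

```text
clock: 11.8
ee_pos: [0.5366, 0.1012, 0.2325]
eef_rot: [-179.1, -0.6, 87.7]
wrist_force: [-0.4, 0.8, -1.8]
grip_width: 0.0331
```

```bash
python3 - <<'E'
from h import *
d=grab('wrist','w9'); sd=grab('side','s9')
s=robot.get_state();print(s['ee_pos'],s['eef_rot'],s['wrist_force'],s['grip_width'])
im=d['image'][:,:,::-1]; a=cv2.resize(im[130:350,170:400],None,fx=3,fy=2.7,interpolation=cv2.INTER_CUBIC)
cv2.imwrite('pics/z19.png',a)
im=sd['image'][:,:,::-1]; cv2.imwrite('pics/z20.png',cv2.resize(im[70:190,190:270],None,fx=5,fy=5,interpolation=cv2.INTER_CUBIC))
E
```

```text
[0.53637425 0.10117231 0.23161603] [-179.05495319   -0.63377728   87.73519508] [-0.20601562  0.55420403 -1.75735355] 0.033031467073855895
```

View pics/z19.png

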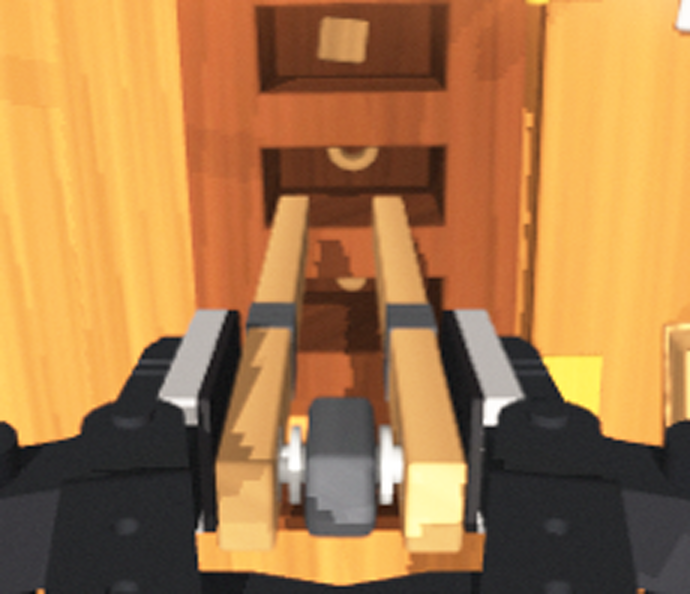

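View pics/z20.png

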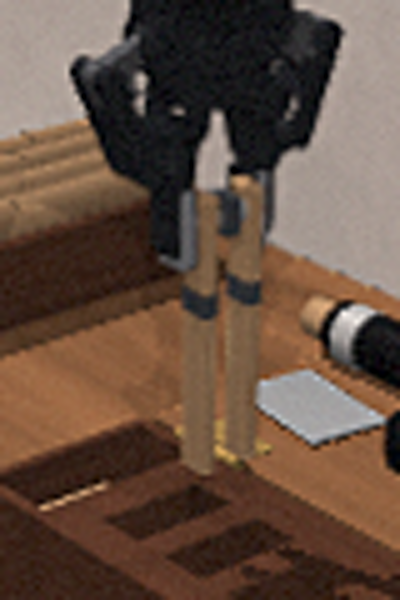

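```bash
python3 - <<'E'
from h import *
np.set_printoptions(precision=4,suppress=True)
d=load('w9');sd=load('s9')
z=lambda pts: [[(x+.5)/3-.5+170,(y+.5)/2.7-.5+130] for x,y in pts]
q=lambda x,y: [(x+.5)/5-.5+190,(y+.5)/5-.5+70]
for h in(.12,.125,.13,.135): print(h,tips(d,z([(278,197),(309,197),(372,197),(404,197)]),h))
print('ring bottom, sides',onz(d,z([(352,172),(326,149),(378,149)]),.024))
W=onz(d,z([(262,148),(443,147)]),.08);print(W)
print(tri(ray(d,z([(278,197)])),ray(sd,q(181,462))))
print(tri(ray(d,z([(372,197)])),ray(sd,q(226,450))))
d=load('w8'); z=lambda pts: [[(x+.5)/3-.5+170,(y+.5)/2.7-.5+130] for x,y in pts]
P=z([(183,430),(240,430),(433,435),(495,435)])
for h in (.13,.14,.15): print(h,tips(d,P,h))
print('ring bottom w8',onz(d,z([(340,265)]),.024))
E
```

```text
tips width 0.035906351301475646 inner 0.01794973560691831 yaw -2.147495509909798
0.12 [0.5364 0.0973 0.12  ]
tips width 0.0352037249022262 inner 0.017598489723116884 yaw -2.14749550990979
0.125 [0.5365 0.0985 0.125 ]
tips width 0.03450109850297675 inner 0.017247243839315467 yaw -2.1474955099097817
0.13 [0.5367 0.0997 0.13  ]
tips width 0.033798472103727197 inner 0.016895997955514153 yaw -2.14749550990978
0.135 [0.5368 0.1009 0.135 ]
ring bottom, sides [[0.5391 0.0932 0.024 ]
 [0.5294 0.1036 0.024 ]
 [0.5495 0.1028 0.024 ]]
[[0.5108 0.1148 0.08  ]
 [0.5695 0.113  0.08  ]]
(array([0.519 , 0.1089, 0.13  ]), np.float64(0.0017706600717862764))
(array([0.5451, 0.1072, 0.1281]), np.float64(0.0008388268731201974))
tips width 0.04756259244478109 inner 0.029395414844067574 yaw -2.896317927593652
0.13 [0.538  0.0876 0.13  ]
tips width 0.043781032731090075 inner 0.02705827317815396 yaw -2.8963179275936617
0.14 [0.5385 0.0932 0.14  ]
tips width 0.03999947301739895 inner 0.02472113151224046 yaw -2.896317927593642
0.15 [0.5389 0.0989 0.15  ]
ring bottom w8 [[0.5365 0.0905 0.024 ]]
```

```bash
python3 - <<'E'
from h import *
from scipy.optimize import brentq
np.set_printoptions(precision=4,suppress=True)
z=lambda pts: [[(x+.5)/3-.5+170,(y+.5)/2.7-.5+130] for x,y in pts]
def at(d,l,r,w):
    f=lambda h:np.linalg.norm(np.diff(onz(d,z([l,r]),h),axis=0))-w
    h=brentq(f,-.05,.25); return onz(d,z([l,r]),h)
d=load('w8')
for l,r in [((183,432),(495,432)),((223,313),(463,311)),((233,296),(457,296)),((249,243),(434,243))]: print(at(d,l,r,.042))
d=load('w9'); print()
for l,r in [((219,460),(465,462)),((247,328),(438,328)),((248,304),(435,304)),((278,197),(404,197))]: print(at(d,l,r,.034))
E
```

```text
[[0.5181 0.1046 0.1447]
 [0.5601 0.1033 0.1447]]
[[0.5182 0.108  0.1048]
 [0.5601 0.107  0.1048]]
[[0.5183 0.1071 0.0931]
 [0.5603 0.1057 0.0931]]
[[0.517  0.1073 0.0553]
 [0.559  0.1058 0.0553]]
Traceback (most recent call last):
ValueError: f(a) and f(b) must have different signs
```

{"method": "drive_tool", "body": {
  "increments": [
    [[0,-0.6,0,0],[0.1,-0.8,0,0],[0.1,-0.8,0,0],[0,-0.6,0,0],[0,-0.3,0,0],[0,0,0,0]]
  ],
  "fingers": 4.2
}}

```text
clock: 12.5
ee_pos: [0.5379, 0.0661, 0.2299]
eef_rot: [-178.9, -0.6, 87.6]
wrist_force: [-0.1, 0.3, -1.2]
grip_width: 0.0419
```

```bash
python3 - <<'E'
from h import *
d=grab('wrist','w10')
s=robot.get_state();print(s['ee_pos'],s['eef_rot'],s['wrist_force'],s['grip_width'])
im=d['image'][:,:,::-1]; a=cv2.resize(im[100:230,210:340],None,fx=4.6,fy=4.6,interpolation=cv2.INTER_CUBIC)
cv2.imwrite('pics/z21.png',a)
E
```

```text
[0.53793703 0.06642979 0.22984237] [-178.88656954   -0.56322933   87.6611127 ] [-0.57922926  0.2036128  -2.31404968] 0.04198236312294712
```

View pics/z21.png

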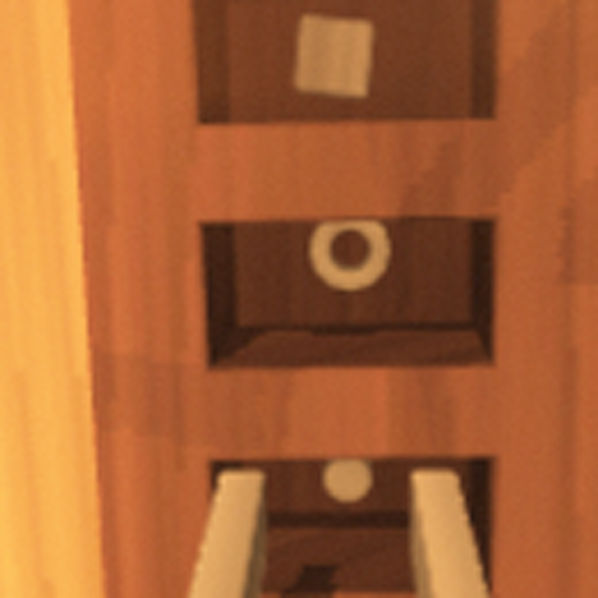

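```bash
python3 - <<'E'
from h import *
np.set_printoptions(precision=4,suppress=True)
d=load('w10')
z=lambda pts: [[(x+.5)/4.6-.5+210,(y+.5)/4.6-.5+100] for x,y in pts]
for h in(.12,.125,.13,.135): print(h,tips(d,z([(219,473),(264,473),(411,472),(458,472)]),h))
print('ring',onz(d,z([(350,251),(309,251),(391,251),(350,291)]),.024))
W=onz(d,z([(203,221),(495,218),(491,366),(210,367)]),.08);print(W,W.mean(0))
E
```

```text
tips width 0.043959156890353304 inner 0.027032011128039372 yaw -1.928872593877662
0.12 [0.5372 0.063  0.12  ]
tips width 0.04308957147818198 inner 0.02649727288005098 yaw -1.928872593877676
0.125 [0.5374 0.0642 0.125 ]
tips width 0.04221998606601066 inner 0.02596253463206236 yaw -1.928872593877653
0.13 [0.5375 0.0655 0.13  ]
tips width 0.04135040065383945 inner 0.025427796384073966 yaw -1.9288725938776234
0.135 [0.5377 0.0667 0.135 ]
ring [[0.5399 0.1034 0.024 ]
 [0.5299 0.1038 0.024 ]
 [0.5499 0.103  0.024 ]
 [0.5395 0.0937 0.024 ]]
[[0.5109 0.1153 0.08  ]
 [0.5705 0.1134 0.08  ]
 [0.5691 0.083  0.08  ]
 [0.5104 0.0851 0.08  ]] [0.5402 0.0992 0.08  ]
```

{"method": "drive_tool", "body": {
  "increments": [
    [[0.05,0.5,0,0],[0.1,0.9,-0.3,0],[0.1,0.9,-0.7,0],[0,0.7,-0.8,0],[0,0.4,-0.8,0],[0,0.15,-0.5,0],[0,0,0,0]]
  ]
}}

```text
clock: 13.25
ee_pos: [0.54, 0.1075, 0.1952]
eef_rot: [-178.8, -0.6, 87.8]
wrist_force: [0.3, -0.0, -1.3]
grip_width: 0.0422
```

```bash
python3 - <<'E'
from h import *
d=grab('wrist','w11')
s=robot.get_state();print(s['ee_pos'],s['eef_rot'],s['wrist_force'],s['grip_width'])
im=d['image'][:,:,::-1]; a=cv2.resize(im[110:240,210:340],None,fx=4.6,fy=4.6,interpolation=cv2.INTER_CUBIC)
cv2.imwrite('pics/z22.png',a)
E
```

```text
[0.54009335 0.10731699 0.19554464] [-178.83168043   -0.60317794   87.82830892] [ 0.30669023  0.94892925 -0.76749075] 0.04206419178891018
```

View pics/z22.png

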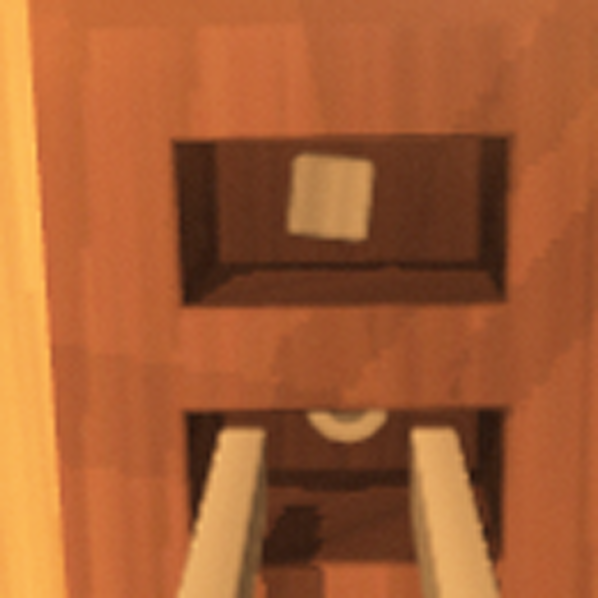

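```bash
python3 - <<'E'
from h import *
np.set_printoptions(precision=4,suppress=True)
d=load('w11')
z=lambda pts: [[(x+.5)/4.6-.5+210,(y+.5)/4.6-.5+110] for x,y in pts]
for h in(.085,.09,.095): print(h,tips(d,z([(219,430),(266,430),(411,430),(458,430)]),h))
print('ring',onz(d,z([(346,443)]),.024)+[0.0003,.01,0])
print(onz(d,z([(188,410),(508,408),(500,562)]),.08))
E
```

```text
tips width 0.04404306062115271 inner 0.026713457497389625 yaw -1.9601920339155474
0.085 [0.5391 0.1037 0.085 ]
tips width 0.04317304795772373 inner 0.026185768322774514 yaw -1.9601920339155312
0.09 [0.5392 0.1049 0.09  ]
tips width 0.04230303529429464 inner 0.025658079148159398 yaw -1.9601920339155197
0.095 [0.5394 0.1061 0.095 ]
ring [[0.5394 0.1038 0.024 ]]
[[0.5112 0.1153 0.08  ]
 [0.571  0.1136 0.08  ]
 [0.5692 0.0834 0.08  ]]
```

{"method": "drive_tool", "body": {
  "increments": [
    [[0,-0.25,-0.2,0],[0,-0.2,-0.8,0],[0,0,-1.2,0],[0,0,-1.2,0],[0,0,-1.2,0],[0,0,-1,0],[0,0,-0.6,0],[0,0,0,0]]
  ]
}}

```text
clock: 14.1
ee_pos: [0.5406, 0.0993, 0.1301]
eef_rot: [-179.0, -0.6, 87.6]
wrist_force: [-0.2, 0.1, -0.4]
grip_width: 0.0423
```

{"method": "drive_tool", "body": {
  "increments": [
    [[-0.04,0.3,0,0],[0,0,0,0],[0,0,0,0]]
  ]
}}

```text
clock: 14.4
ee_pos: [0.5406, 0.1026, 0.131]
eef_rot: [-179.0, -0.6, 87.6]
wrist_force: [-0.9, -0.1, -0.7]
grip_width: 0.0421
```

```bash
python3 - <<'E'
from h import *
d=grab('wrist','w12')
s=robot.get_state();print(s['ee_pos'],s['eef_rot'],s['wrist_force'],s['grip_width'])
im=d['image'][:,:,::-1]; a=cv2.resize(im[130:350,170:400],None,fx=3,fy=2.7,interpolation=cv2.INTER_CUBIC)
cv2.imwrite('pics/z23.png',a)
E
```

```text
[0.54061235 0.10265755 0.13097365] [-179.02790772   -0.59343073   87.62549491] [-0.25853752  0.51849645 -0.96628195] 0.04207585142209591
```

View pics/z23.png

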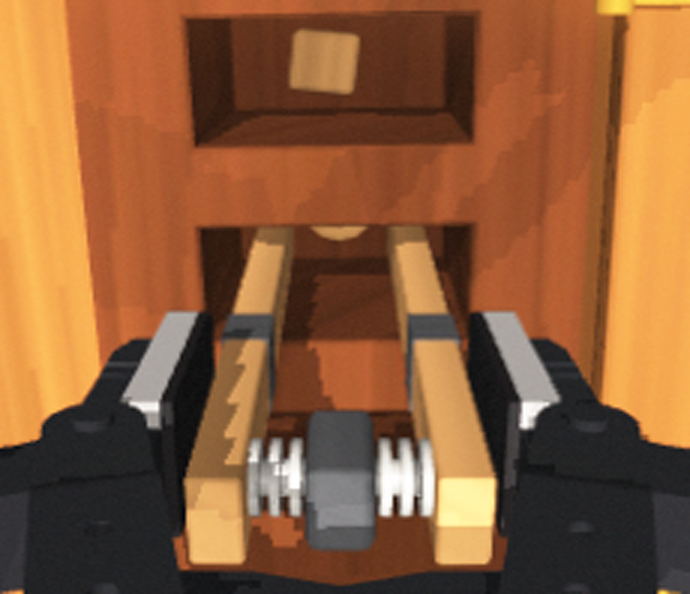

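{"method": "drive_tool", "body": {
  "increments": [
    [[0,0,-0.6,0],[0,0,-0.6,0],[0,0,-0.5,0],[0,0,-0.4,0],[0,0,0,0]]
  ]
}}

```text
clock: 14.95
ee_pos: [0.5409, 0.1027, 0.1085]
eef_rot: [-179.1, -0.6, 87.6]
wrist_force: [-0.4, 0.0, 0.4]
grip_width: 0.042
```

{"method": "drive_tool", "body": {
  "increments": [
    [[0,0,0,0],[0,0,0,0],[0,0,0,0],[0,0,0,0]]
  ],
  "fingers": 3.56,
  "squeeze": 20
}}

```text
clock: 15.35
ee_pos: [0.5417, 0.1027, 0.109]
eef_rot: [-179.2, -0.6, 87.6]
wrist_force: [-0.1, 0.1, 0.1]
grip_width: 0.0362
```

```bash
python3 - <<'E'
from h import *
d=grab('wrist','w13')
s=robot.get_state();print(s['ee_pos'],s['eef_rot'],s['wrist_force'],s['grip_width'])
im=d['image'][:,:,::-1]; a=cv2.resize(im[130:350,170:400],None,fx=3,fy=2.7,interpolation=cv2.INTER_CUBIC)
cv2.imwrite('pics/z24.png',a)
E
```

```text
[0.54171712 0.10266606 0.10902249] [-179.19941945   -0.62196602   87.62148041] [-0.58106431 -1.28605846  0.1546236 ] 0.03560173848158758
```

View pics/z24.png

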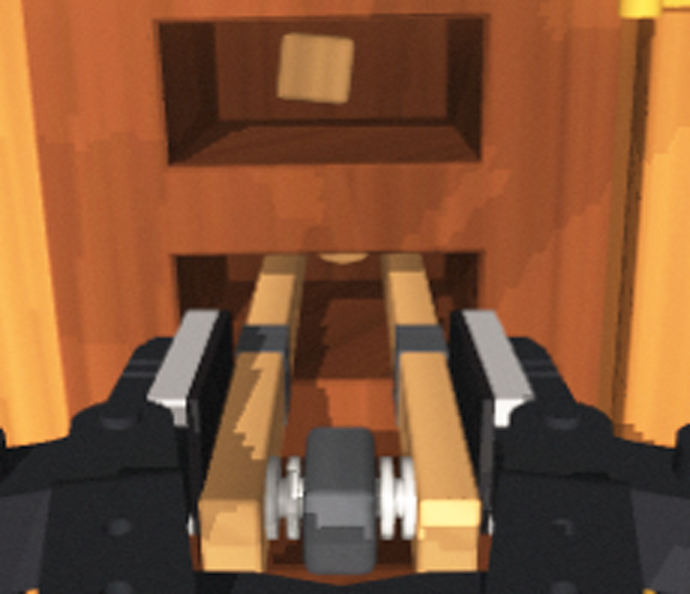

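```bash
python3 - <<'E'
from h import *
np.set_printoptions(precision=4,suppress=True)
z=lambda pts: [[(x+.5)/3-.5+170,(y+.5)/2.7-.5+130] for x,y in pts]
d=load('w13')
for h in(.01,.02,.03,.04,.05,.06): print(h,tips(d,z([(265,257),(305,257),(384,255),(422,255)]),h))
print('ring bottom',onz(d,z([(343,262)]),.024), 'rim',onz(d,z([(230,254)]),.08),onz(d,z([(230,254)]),.03))
im=d['image'][:,:,::-1]; cv2.imwrite('pics/z25.png',cv2.resize(im[205:265,235:335],None,fx=8,fy=8,interpolation=cv2.INTER_CUBIC))
E
```

```text
tips width 0.04319509967196211 inner 0.02173529997773581 yaw -1.3655936916079772
0.01 [0.542  0.0834 0.01  ]
tips width 0.04141034969489403 inner 0.020837233381491557 yaw -1.3655936916079736
0.02 [0.5422 0.0866 0.02  ]
tips width 0.039625599717825956 inner 0.01993916678524719 yaw -1.3655936916079698
0.03 [0.5424 0.0898 0.03  ]
tips width 0.037840849740757986 inner 0.019041100189002937 yaw -1.3655936916079614
0.04 [0.5427 0.093  0.04  ]
tips width 0.03605609976369002 inner 0.018143033592758793 yaw -1.3655936916079743
0.05 [0.5429 0.0961 0.05  ]
tips width 0.03427134978662206 inner 0.01724496699651454 yaw -1.3655936916079654
0.06 [0.5432 0.0993 0.06  ]
ring bottom [[0.5423 0.0941 0.024 ]] rim [[0.5217 0.115  0.08  ]] [[0.514  0.0995 0.03  ]]
```

View pics/z25.png

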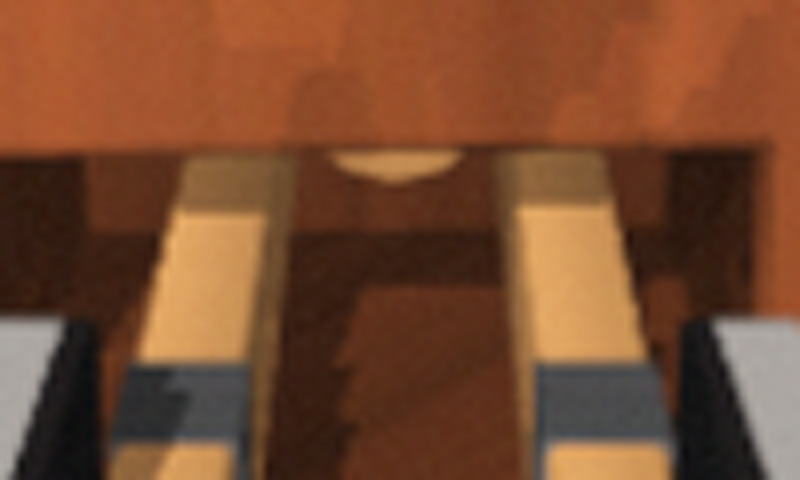

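{"method": "drive_tool", "body": {
  "increments": [
    [[0,0,0,0],[0,0,0,0],[0,0,0.3,0],[0,0,0.4,0],[0,0,0.5,0],[0,0,0.5,0],[0,0,0,0]]
  ],
  "fingers": 3.5
}}

```text
clock: 16.1
ee_pos: [0.5415, 0.1027, 0.1276]
eef_rot: [-179.2, -0.6, 87.6]
wrist_force: [0.2, -0.1, -1.4]
grip_width: 0.0352
```

```bash
python3 - <<'E'
from h import *
d=grab('wrist','w14')
s=robot.get_state();print(s['ee_pos'],s['eef_rot'],s['wrist_force'],s['grip_width'])
im=d['image'][:,:,::-1]; cv2.imwrite('pics/z26.png',cv2.resize(im[195:275,225:335],None,fx=7,fy=7,interpolation=cv2.INTER_CUBIC))
E
```

```text
[0.54141059 0.10265598 0.12732464] [-179.15877022   -0.61402807   87.62408203] [-0.49546459 -0.31555738 -0.2599159 ] 0.03517192119256801
```

View pics/z26.png

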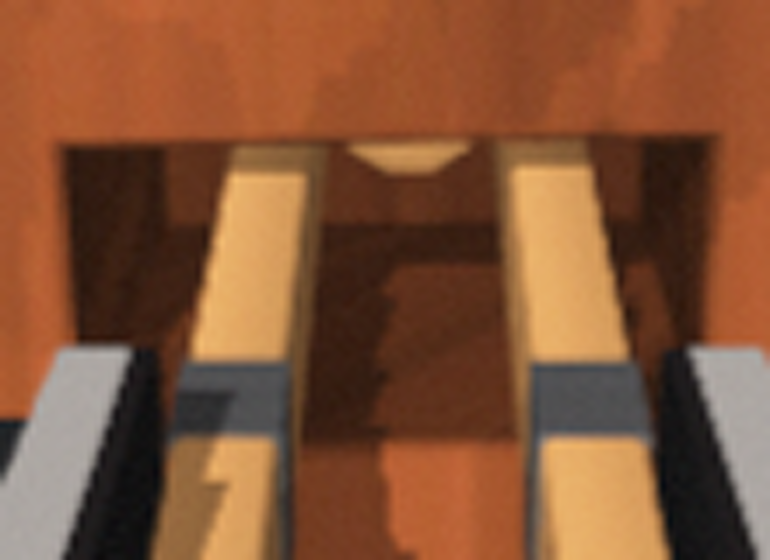

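```bash
python3 - <<'E'
from h import *
np.set_printoptions(precision=4,suppress=True)
d=load('w14')
z=lambda pts: [[(x+.5)/7-.5+225,(y+.5)/7-.5+195] for x,y in pts]
for h in (.024,.042): print(onz(d,z([(403,173),(348,144),(475,144)]),h))
E
```

```text
[[0.5403 0.0946 0.024 ]
 [0.5339 0.0984 0.024 ]
 [0.5491 0.0978 0.024 ]]
[[0.5409 0.0999 0.042 ]
 [0.535  0.1035 0.042 ]
 [0.549  0.103  0.042 ]]
```

{"method": "drive_tool", "body": {
  "increments": [
    [[0,0,0.3,0],[0,0,0,0],[0,0,0,0],[0,0.15,0,0],[0,0.15,0,0],[0,0.15,0,0],[0,0,0,0]]
  ],
  "fingers": 4.2
}}

```text
clock: 16.85
ee_pos: [0.5412, 0.1075, 0.1301]
eef_rot: [-179.1, -0.6, 87.6]
wrist_force: [1.2, -0.3, -0.5]
grip_width: 0.0423
```

```bash
python3 - <<'E'
from h import *
d=grab('wrist','w15'); sd=grab('side','s15'); t=grab('top','t15')
s=robot.get_state();print(s['ee_pos'],s['eef_rot'],s['wrist_force'],s['ft_torque'],s['grip_width'])
im=d['image'][:,:,::-1]; cv2.imwrite('pics/z27.png',cv2.resize(im[195:295,225:335],None,fx=6,fy=6,interpolation=cv2.INTER_CUBIC))
im=sd['image'][:,:,::-1]; cv2.imwrite('pics/z28.png',cv2.resize(im[130:200,190:270],None,fx=8,fy=8,interpolation=cv2.INTER_CUBIC))
im=t['image'][:,:,::-1]; cv2.imwrite('pics/z29.png',cv2.resize(im[150:240,130:265],None,fx=5.5,fy=5.5,interpolation=cv2.INTER_CUBIC))
E
```

```text
[0.54118697 0.10725905 0.13013198] [-179.11557429   -0.59646774   87.61182878] [-0.54450491  0.26527768 -0.48080482] [-0.05998006  0.00359693  0.0351242 ] 0.04165812039714641
```

View pics/z27.png

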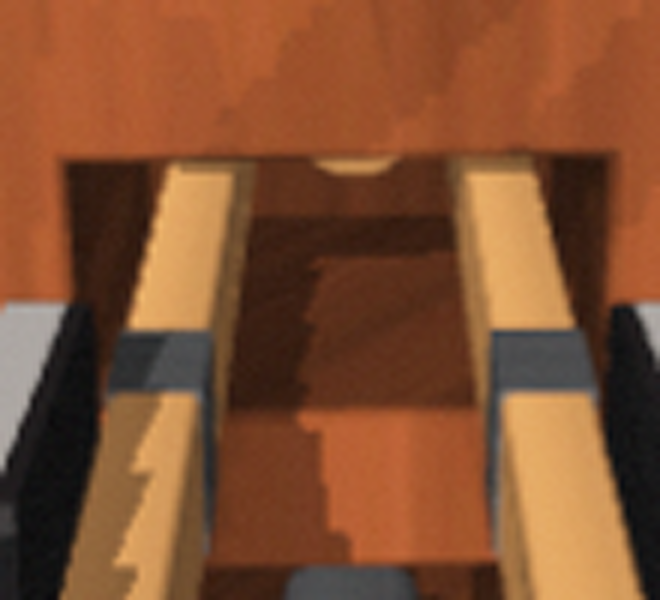

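View pics/z28.png

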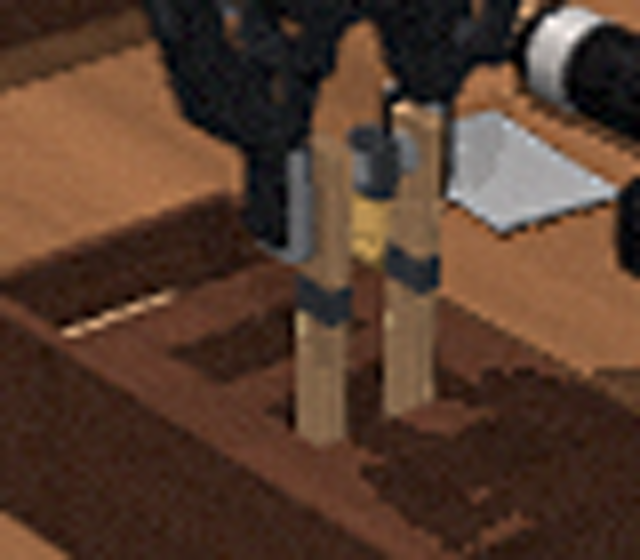

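View pics/z29.png

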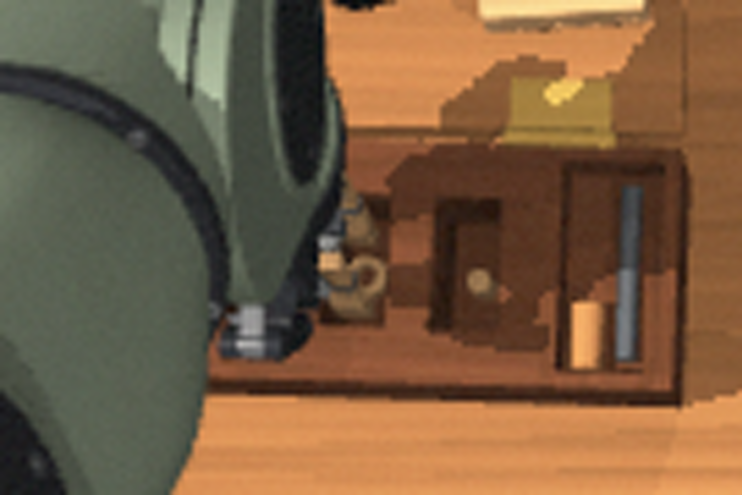

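```bash
python3 - <<'E'
from h import *
np.set_printoptions(precision=4,suppress=True)
d=load('t15'); im=d['image'][:,:,::-1]; cv2.imwrite('pics/z30.png',cv2.resize(im[178:214,180:230],None,fx=16,fy=16,interpolation=cv2.INTER_CUBIC))
z=lambda pts: [[(x+.5)/5.5-.5+130,(y+.5)/5.5-.5+150] for x,y in pts]
for h in (.024,.035,.045):print(onz(d,z([(368,275)]),h))
E
```

```text
[[0.5397 0.1031 0.024 ]]
[[0.538  0.1011 0.035 ]]
[[0.5365 0.0993 0.045 ]]
```

View pics/z30.png

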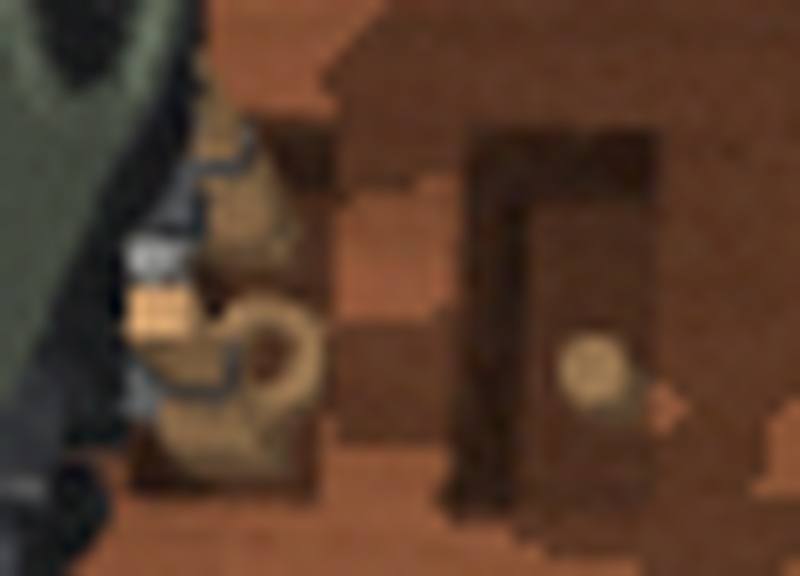

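```bash
python3 - <<'E'
from h import *
np.set_printoptions(precision=4,suppress=True)
d=load('t15')
z=lambda pts: [[(x+.5)/16-.5+180,(y+.5)/16-.5+178] for x,y in pts]
print('ring c,-y edge',onz(d,z([(272,350),(328,350)]),.024))
for h in(.02,.03): print(onz(d,z([(290,470),(295,260)]),h))
print('rim -y edge',onz(d,z([(325,490),(335,130)]),.08))
E
```

```text
ring c,-y edge [[0.5401 0.103  0.024 ]
 [0.5402 0.0939 0.024 ]]
[[0.5211 0.1003 0.02  ]
 [0.5556 0.1004 0.02  ]]
[[0.5197 0.0985 0.03  ]
 [0.5539 0.0986 0.03  ]]
rim -y edge [[0.51   0.0841 0.08  ]
 [0.5663 0.084  0.08  ]]
```

```bash
python3 - <<'E'
from h import *
from scipy.optimize import brentq
np.set_printoptions(precision=4,suppress=True)
def at(d,l,r,w):
    f=lambda h:np.linalg.norm(np.diff(onz(d,[l,r],h),axis=0))-w
    h=brentq(f,-.05,.22); return onz(d,[l,r],h)
a=lambda p:[(p[0]+.5)/2.5-.5+130,(p[1]+.5)/2.5-.5+190]
b=lambda p:[(p[0]+.5)/3-.5+170,(p[1]+.5)/2.7-.5+130]
print('w3 (true top .150)',at(load('w3'),a((206,257)),a((547,259)),.050), at(load('w3'),a((212,348)),a((544,350)),.050))
print('w8',at(load('w8'),b((183,434)),b((496,434)),.042),at(load('w8'),b((183,527)),b((496,527)),.042))
print('w12',at(load('w12'),b((187,478)),b((493,478)),.042))
print('w13',at(load('w13'),b((202,502)),b((480,502)),.036))
for n in('w3','w8','w12','w13'): print(n,load(n)['T'][2,3])
E
```

```text
w3 (true top .150) [[ 0.5148 -0.2926  0.1476]
 [ 0.5605 -0.3128  0.1476]] [[ 0.509  -0.3061  0.1488]
 [ 0.5548 -0.3263  0.1488]]
w8 [[0.5182 0.1045 0.1451]
 [0.5601 0.1033 0.1451]] [[0.5177 0.0912 0.1492]
 [0.5597 0.09   0.1492]]
w12 [[0.5213 0.0981 0.1627]
 [0.5633 0.0967 0.1627]]
w13 [[0.5256 0.0988 0.148 ]
 [0.5616 0.0975 0.148 ]]
w3 0.2481703761444987
w8 0.255775066495925
w12 0.27389979441407714
w13 0.2520232538280967
```

{"method": "drive_tool", "body": {
  "increments": [
    [[0,-0.2,-0.4,0],[0,-0.1,-0.6,0],[0,0,-0.6,0],[0,0,-0.5,0],[0,0,-0.4,0],[0,0,-0.2,0],[0,0,0,0]]
  ]
}}

```text
clock: 17.7
ee_pos: [0.5413, 0.1038, 0.1006]
eef_rot: [-179.1, -0.6, 87.6]
wrist_force: [0.2, -0.5, 2.1]
grip_width: 0.0421
```

```bash
python3 - <<'E'
from h import *
t=grab('top','t16')
s=robot.get_state();print(s['ee_pos'],s['eef_rot'],s['wrist_force'],s['ft_torque'],s['grip_width'])
im=t['image'][:,:,::-1]; cv2.imwrite('pics/z31.png',cv2.resize(im[178:214,180:230],None,fx=16,fy=16,interpolation=cv2.INTER_CUBIC))
E
```

```text
[0.54127563 0.10382489 0.10071674] [-179.12896031   -0.60250914   87.59221901] [ 1.10837213  0.70500496 -0.08040122] [-0.09118699 -0.02855621 -0.00939427] 0.0421937222151987
```

View pics/z31.png

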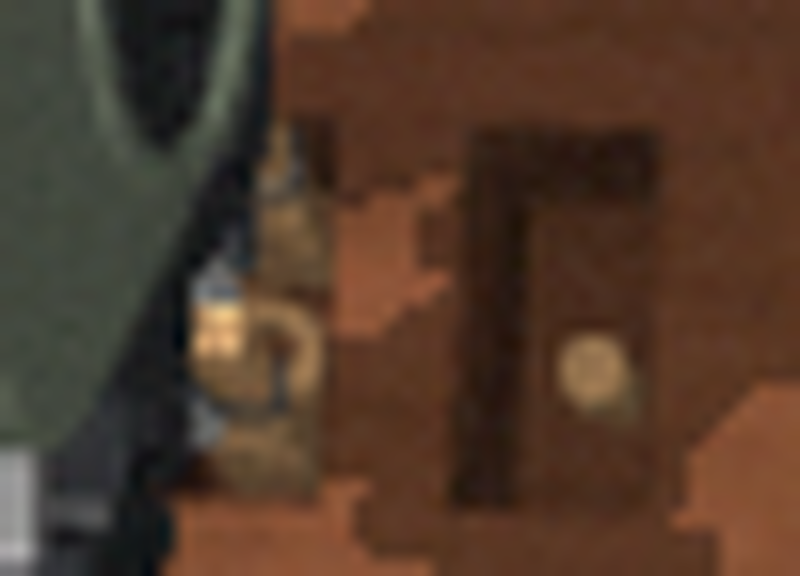

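{"method": "drive_tool", "body": {
  "increments": [
    [[0,0,0,0],[0,0,0,0],[0,0,0,0],[0,0,0,0],[0,0,0,0],[0,0,0,0],[0,0,0,0]]
  ],
  "fingers": 3.4,
  "squeeze": 20
}}

```text
clock: 18.45
ee_pos: [0.5415, 0.1039, 0.1012]
eef_rot: [-179.2, -0.6, 87.6]
wrist_force: [-0.3, -0.4, 0.4]
grip_width: 0.0343
```

```bash
python3 - <<'E'
from h import *
t=grab('top','t17')
for i in range(3):
    s=robot.get_state();print(s['ee_pos'],s['eef_rot'],s['wrist_force'],s['ft_torque'],s['grip_width'])
im=t['image'][:,:,::-1]; cv2.imwrite('pics/z32.png',cv2.resize(im[178:214,180:230],None,fx=16,fy=16,interpolation=cv2.INTER_CUBIC))
E
```

```text
[0.54146032 0.10386253 0.10118454] [-179.16597762   -0.6061662    87.59632326] [ 0.02035233 -0.44611317 -0.19819835] [-0.0615299  -0.003767    0.01316849] 0.03449198576991711
[0.54146032 0.10386253 0.10118454] [-179.16597762   -0.6061662    87.59632326] [ 0.02035233 -0.44611317 -0.19819835] [-0.0615299  -0.003767    0.01316849] 0.03449198576991711
[0.54146032 0.10386253 0.10118454] [-179.16597762   -0.6061662    87.59632326] [ 0.02035233 -0.44611317 -0.19819835] [-0.0615299  -0.003767    0.01316849] 0.03449198576991711
```

View pics/z32.png

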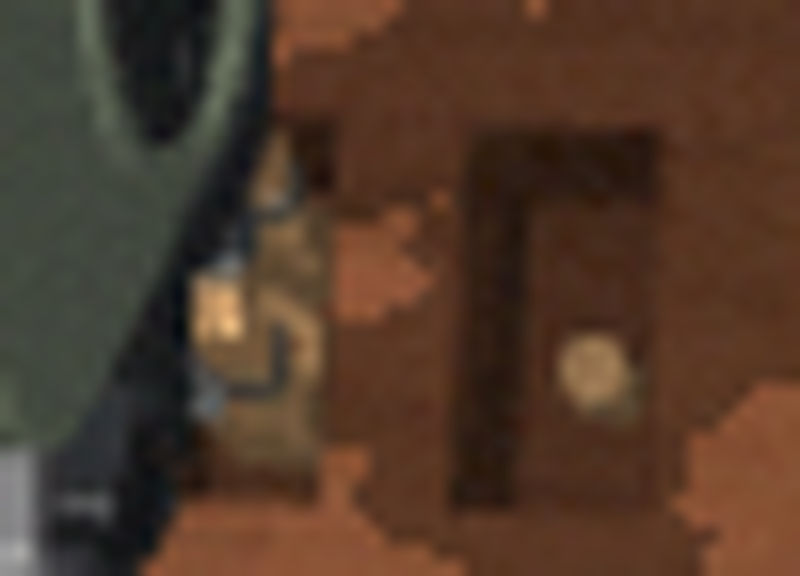

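{"method": "drive_tool", "body": {
  "increments": [
    [[0,0,0,0],[0,0,0,0],[0,0,0,0],[0,0,0,0]]
  ],
  "fingers": 3.1,
  "squeeze": 20
}}

```text
clock: 18.9
ee_pos: [0.5415, 0.1039, 0.1013]
eef_rot: [-179.2, -0.6, 87.6]
wrist_force: [-0.7, -0.9, 0.5]
grip_width: 0.0341
```

{"method": "drive_tool", "body": {
  "increments": [
    [[0,0,0,0],[0,0,0.15,0],[0,0,0.2,0],[0,0,0.25,0],[0,0,0.3,0],[0,0,0.3,0],[0,0,0.3,0],[0,0,0,0]]
  ]
}}

```text
clock: 19.7
ee_pos: [0.5415, 0.1039, 0.1177]
eef_rot: [-179.2, -0.6, 87.6]
wrist_force: [-0.1, 0.6, -1.0]
grip_width: 0.0341
```

```bash
python3 - <<'E'
from h import *
t=grab('top','t18')
s=robot.get_state();print(s['ee_pos'],s['eef_rot'],s['wrist_force'],s['ft_torque'],s['grip_width'])
im=t['image'][:,:,::-1]; cv2.imwrite('pics/z33.png',cv2.resize(im[178:214,180:230],None,fx=16,fy=16,interpolation=cv2.INTER_CUBIC))
E
```

```text
[0.54146328 0.1039182  0.11750747] [-179.17002901   -0.60968234   87.60120376] [-0.20010267  0.02888899 -1.11037653] [-0.03114748 -0.05981634  0.0677544 ] 0.0338469670281533
```

View pics/z33.png

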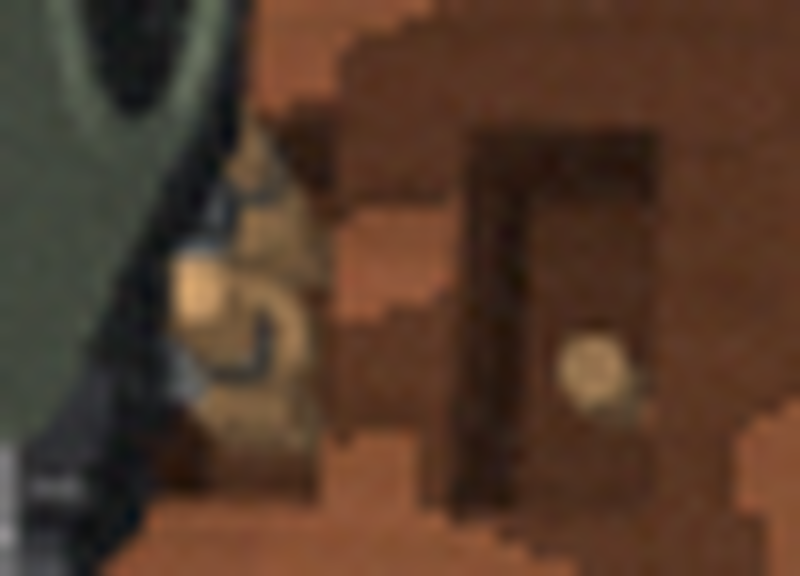

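{"method": "drive_tool", "body": {
  "increments": [
    [[0,0,0.3,0],[0,0,0.5,0],[0,0,0.8,0],[0,0,1,0],[0,0,1.2,0],[0,0,1.4,0],[0,0,1.4,0],[0,0,1.2,0],[0,0,1,0],[0,0,0.7,0],[0,0,0.3,0],[0,0,0,0]]
  ]
}}

```text
clock: 20.95
ee_pos: [0.5413, 0.1037, 0.2252]
eef_rot: [-179.3, -0.6, 87.6]
wrist_force: [0.1, -1.0, -1.7]
grip_width: 0.0335
```

```bash
python3 - <<'E'
from h import *
d=grab('wrist','w19'); sd=grab('side','s19')
s=robot.get_state();print(s['ee_pos'],s['eef_rot'],s['wrist_force'],s['ft_torque'],s['grip_width'])
im=d['image'][:,:,::-1]; cv2.imwrite('pics/z34.png',cv2.resize(im[120:350,170:400],None,fx=2.6,fy=2.6,interpolation=cv2.INTER_CUBIC))
im=sd['image'][:,:,::-1]; cv2.imwrite('pics/z35.png',cv2.resize(im[80:180,190:270],None,fx=6,fy=6,interpolation=cv2.INTER_CUBIC))
E
```

```text
[0.54108808 0.10367627 0.22469877] [-179.24638005   -0.62225148   87.58425081] [-0.55212315 -0.40586477 -1.2900377 ] [ 0.00503296  0.04534662 -0.03104822] 0.034090244727039504
```

View pics/z34.png

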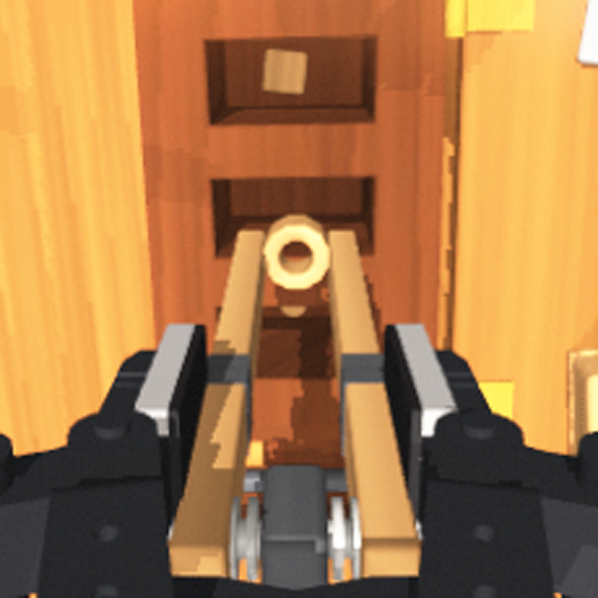

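View pics/z35.png

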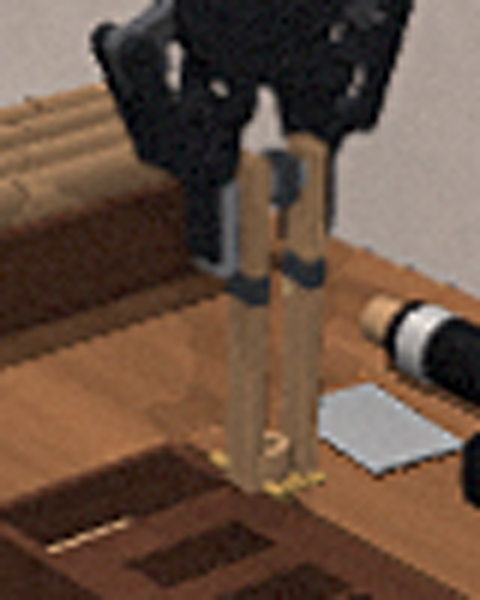

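{"method": "drive_tool", "body": {
  "increments": [
    [[0,-1,0,-0.01],[0,-2,0,-0.025],[0,-3,0,-0.03],[0,-3.5,0,-0.035],[0,-4,0,-0.035],[0,-4,0,-0.035],[0,-4,0,-0.035],[0,-4,0,-0.035],[0,-4,0,-0.035],[0,-4,0,-0.035],[0,-3.5,0,-0.025],[0,-2.5,0,0]]
  ]
}}

```text
clock: 22.25
ee_pos: [0.5336, -0.3113, 0.2198]
eef_rot: [-178.8, -0.5, 67.4]
wrist_force: [0.1, 0.3, -0.3]
grip_width: 0.0338
```

{"method": "drive_tool", "body": {
  "increments": [
    [[0,-1.5,0,0],[0,-0.8,0,0],[0,0,0,0],[0,0,0,0]]
  ]
}}

```text
clock: 22.65
ee_pos: [0.5301, -0.3402, 0.2178]
eef_rot: [-178.6, -0.4, 66.9]
wrist_force: [0.1, 0.0, -0.6]
grip_width: 0.034
```

```bash
python3 - <<'E'
from h import *
d=grab('wrist','w20'); sd=grab('side','s20')
s=robot.get_state();print(s['ee_pos'],s['eef_rot'],s['wrist_force'],s['ft_torque'],s['grip_width'])
im=d['image'][:,:,::-1]; cv2.imwrite('pics/z36.png',cv2.resize(im[100:250,200:360],None,fx=4,fy=4,interpolation=cv2.INTER_CUBIC))
im=sd['image'][:,:,::-1]; cv2.imwrite('pics/z37.png',cv2.resize(im[120:320,300:460],None,fx=3,fy=3,interpolation=cv2.INTER_CUBIC))
E
```

```text
[ 0.5303916  -0.33985933  0.21800352] [-178.62684862   -0.41262019   66.97869251] [ 0.69674038 -0.40350315 -0.62960069] [ 0.0177078  -0.01408214 -0.00926295] 0.03390362236301799
```

View pics/z36.png

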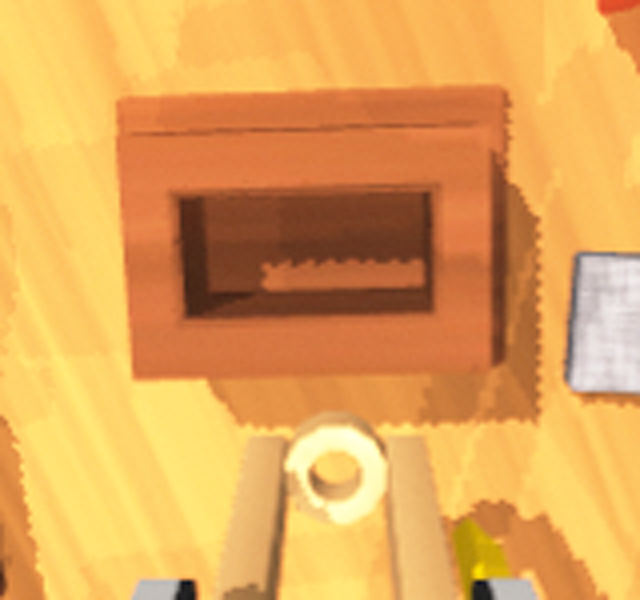

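View pics/z37.png

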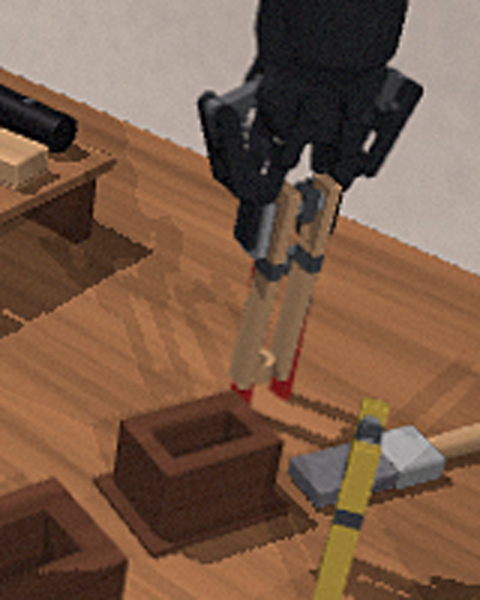

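```bash
python3 - <<'E'
from h import *
np.set_printoptions(precision=4,suppress=True)
d=load('w20')
z=lambda pts: [[(x+.5)/4-.5+200,(y+.5)/4-.5+100] for x,y in pts]
for h in(.12,.125,.13): print(h,tips(d,z([(245,437),(286,437),(387,435),(425,435)]),h))
W=onz(d,z([(172,193),(438,186),(433,310),(185,319)]),.06);print(W,W.mean(0))
for i in range(4):
  e=W[(i+1)%4]-W[i]; print(np.linalg.norm(e),np.degrees(np.arctan2(e[1],e[0])))
for h in(.135,.14,.145): print('ring top',h,onz(d,z([(337,470),(287,470),(388,470)]),h))
F=onz(d,z([(208,293),(425,286)]),.01); print(F, np.linalg.norm(F[1]-F[0]))
E
```

```text
tips width 0.036455243388467534 inner 0.020453619101331862 yaw -22.12617348686243
0.12 [ 0.5272 -0.3446  0.12  ]
tips width 0.035697399384916645 inner 0.020028422308056265 yaw -22.12617348686246
0.125 [ 0.5278 -0.3434  0.125 ]
tips width 0.034939555381365756 inner 0.019603225514780654 yaw -22.12617348686249
0.13 [ 0.5284 -0.3422  0.13  ]
[[ 0.5102 -0.2801  0.06  ]
 [ 0.5699 -0.3038  0.06  ]
 [ 0.5575 -0.3312  0.06  ]
 [ 0.5002 -0.3094  0.06  ]] [ 0.5344 -0.3061  0.06  ]
0.0641896120830314 -21.614813665495056
0.03006223582482107 -114.34524757420694
0.06132707500869195 159.15360135768594
0.030883963670687152 71.05016427452205
ring top 0.135 [[ 0.5298 -0.34    0.135 ]
 [ 0.521  -0.3363  0.135 ]
 [ 0.5388 -0.3438  0.135 ]]
ring top 0.14 [[ 0.5305 -0.3387  0.14  ]
 [ 0.5219 -0.3351  0.14  ]
 [ 0.5393 -0.3424  0.14  ]]
ring top 0.145 [[ 0.5312 -0.3374  0.145 ]
 [ 0.5228 -0.3338  0.145 ]
 [ 0.5398 -0.341   0.145 ]]
[[ 0.4994 -0.3099  0.01  ]
 [ 0.5574 -0.3323  0.01  ]] 0.062232537339414376
```

{"method": "drive_tool", "body": {
  "increments": [
    [[0.1,0.5,0,0.005],[0.15,0.9,0,0.005],[0.15,0.9,0,0],[0.1,0.6,0,0],[0.1,0.4,0,0],[0,0.2,0,0],[0,0,0,0]]
  ]
}}

```text
clock: 23.45
ee_pos: [0.5382, -0.2983, 0.2186]
eef_rot: [-178.7, -0.5, 67.9]
wrist_force: [0.1, -0.1, -1.4]
grip_width: 0.0336
```

```bash
python3 - <<'E'
from h import *
d=grab('wrist','w21')
s=robot.get_state();print(s['ee_pos'],s['eef_rot'],s['wrist_force'],s['ft_torque'],s['grip_width'])
im=d['image'][:,:,::-1]; cv2.imwrite('pics/z38.png',cv2.resize(im[100:250,200:360],None,fx=4,fy=4,interpolation=cv2.INTER_CUBIC))
E
```

```text
[ 0.53814118 -0.29851878  0.21855953] [-178.66352825   -0.48694199   67.84222258] [-0.74312687 -0.44506661 -0.49853754] [-0.0454972  -0.01160461  0.03099196] 0.03387288361884858
```

View pics/z38.png

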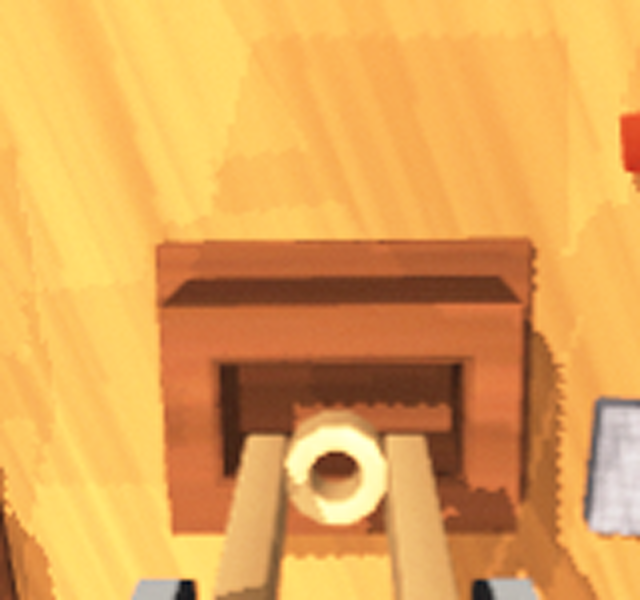

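{"method": "drive_tool", "body": {
  "increments": [
    [[-0.07,-0.2,0,0],[-0.07,-0.2,-0.5,0],[0,0,-1,0],[0,0,-1,0],[0,0,-0.8,0],[0,0,0,0]]
  ]
}}

```text
clock: 24.1
ee_pos: [0.5357, -0.3039, 0.1816]
eef_rot: [-178.6, -0.5, 67.7]
wrist_force: [-0.1, -0.5, -0.5]
grip_width: 0.0338
```

```bash
python3 - <<'E'
from h import *
np.set_printoptions(precision=4,suppress=True)
d=grab('wrist','w22'); sd=grab('side','s22')
s=robot.get_state();print(s['ee_pos'],s['eef_rot'],s['wrist_force'],s['grip_width'])
im=d['image'][:,:,::-1]; cv2.imwrite('pics/z39.png',cv2.resize(im[100:250,200:360],None,fx=4,fy=4,interpolation=cv2.INTER_CUBIC))
im=sd['image'][:,:,::-1]; cv2.imwrite('pics/z40.png',cv2.resize(im[170:310,310:430],None,fx=4,fy=4,interpolation=cv2.INTER_CUBIC))
E
```

```text
[ 0.536  -0.3042  0.1829] [-178.6677   -0.4474   67.743 ] [ 0.3535 -0.149  -0.9229] 0.034022397675374134
```

View pics/z39.png

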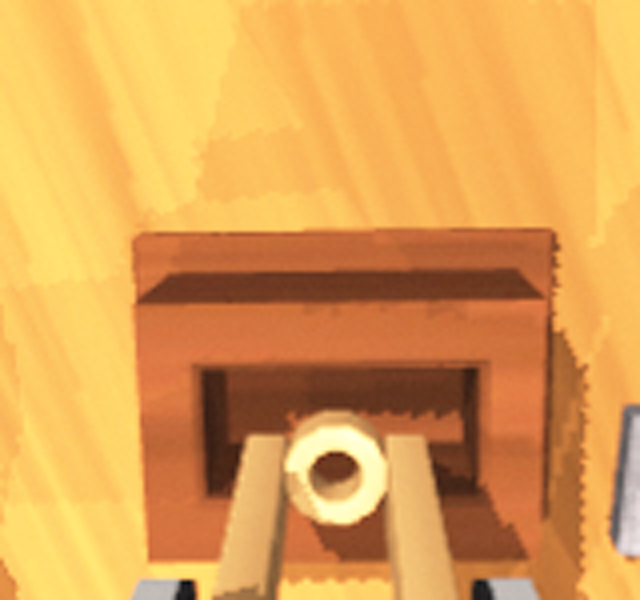

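View pics/z40.png

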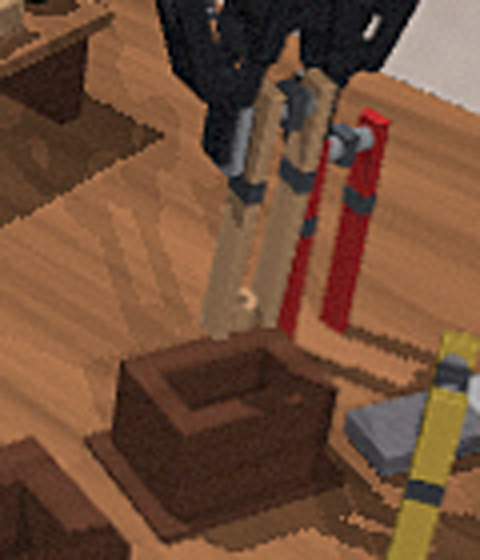

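```bash
python3 - <<'E'
from h import *
np.set_printoptions(precision=4,suppress=True)
d=load('w22')
z=lambda pts: [[(x+.5)/4-.5+200,(y+.5)/4-.5+100] for x,y in pts]
print(tips(d,z([(246,436),(286,436),(387,435),(425,435)]),.09))
W=onz(d,z([(195,365),(490,360),(479,492),(207,495)]),.06);print(W,W.mean(0))
e=W[1]-W[0];print(np.degrees(np.arctan2(e[1],e[0])))
E
```

```text
tips width 0.03531595964079301 inner 0.0199229376348197 yaw -21.645219509412836
[ 0.5336 -0.3068  0.09  ]
[[ 0.5103 -0.28    0.06  ]
 [ 0.5707 -0.3033  0.06  ]
 [ 0.5578 -0.3307  0.06  ]
 [ 0.5007 -0.3084  0.06  ]] [ 0.5349 -0.3056  0.06  ]
-21.073204093099385
```

{"method": "drive_tool", "body": {
  "increments": [
    [[0.1,0.1,-0.4,0],[0,0,-0.8,0],[0,0,-1.1,0],[0,0,-1.1,0],[0,0,-1.1,0],[0,0,-1,0],[0,0,-0.7,0],[0,0,-0.4,0],[0,0,0,0]]
  ]
}}

```text
clock: 25.1
ee_pos: [0.537, -0.3029, 0.1107]
eef_rot: [-178.7, -0.4, 67.8]
wrist_force: [-0.6, -0.5, -0.9]
grip_width: 0.034
```

{"method": "drive_tool", "body": {
  "increments": [
    [[0,0,-0.3,0],[0,0,-0.3,0],[0,0,-0.2,0],[0,0,0,0]]
  ]
}}

```text
clock: 25.5
ee_pos: [0.5374, -0.3031, 0.1029]
eef_rot: [-178.7, -0.4, 67.8]
wrist_force: [-0.5, 0.3, -0.4]
grip_width: 0.0338
```

{"method": "drive_tool", "body": {
  "increments": [
    [[0,0,-0.15,0],[0,0,-0.1,0],[0,0,0,0]]
  ]
}}

```text
clock: 25.8
ee_pos: [0.5379, -0.3035, 0.1014]
eef_rot: [-178.8, -0.4, 67.8]
wrist_force: [-0.3, 0.3, 0.6]
grip_width: 0.0338
```

{"method": "drive_tool", "body": {
  "increments": [
    [[0,0,0,0],[0,0,0,0],[0,0,0,0],[0,0,0,0],[0,0,0,0]]
  ],
  "fingers": 4.2
}}

```text
clock: 26.3
ee_pos: [0.5379, -0.3035, 0.1013]
eef_rot: [-178.9, -0.4, 67.8]
wrist_force: [0.3, 0.2, -1.0]
grip_width: 0.0417
```

```bash
python3 - <<'E'
from h import *
d=grab('wrist','w23'); sd=grab('side','s23')
s=robot.get_state();print(s['ee_pos'],s['eef_rot'],s['wrist_force'],s['grip_width'])
im=d['image'][:,:,::-1]; cv2.imwrite('pics/z41.png',cv2.resize(im[150:370,170:400],None,fx=2.7,fy=2.7,interpolation=cv2.INTER_CUBIC))
im=sd['image'][:,:,::-1]; cv2.imwrite('pics/z42.png',cv2.resize(im[190:310,310:430],None,fx=4,fy=4,interpolation=cv2.INTER_CUBIC))
E
```

```text
[ 0.53788259 -0.30347374  0.10127542] [-178.85155136   -0.42503106   67.76157829] [ 0.16367898  0.34603963 -1.78945976] 0.04183492237714412
```

View pics/z41.png

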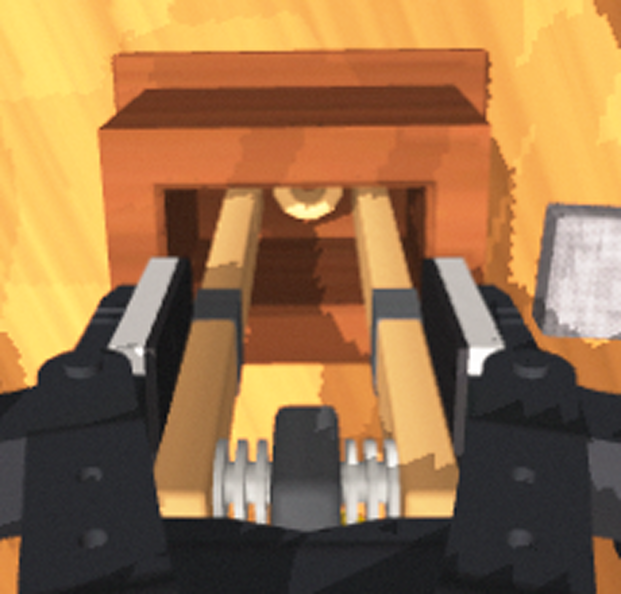

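View pics/z42.png

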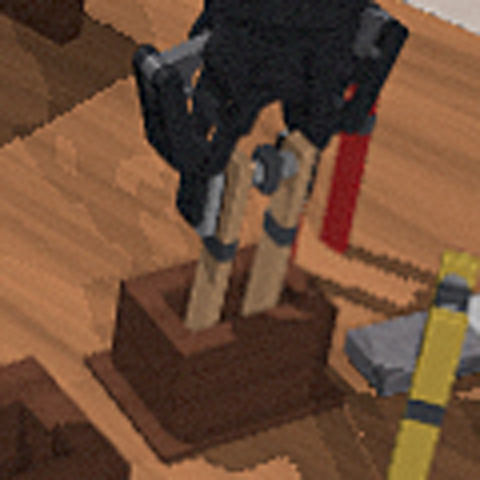

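```bash
python3 - <<'E'
from h import *
from scipy.optimize import brentq
np.set_printoptions(precision=4,suppress=True)
def at(d,l,r,w):
    f=lambda h:np.linalg.norm(np.diff(onz(d,[l,r],h),axis=0))-w
    h=brentq(f,-.05,.2); return onz(d,[l,r],h)
b=lambda p:[(p[0]+.5)/2.7-.5+170,(p[1]+.5)/2.7-.5+150]
d=load('w23')
n=np.array([np.cos(np.radians(68.5)),np.sin(np.radians(68.5)),0])
for l,r in [((159,489),(457,489)),((192,318),(420,317)),((199,291),(413,290)),((224,190),(386,190))]:
    P=at(d,b(l),b(r),.042).mean(0); print(P,P@n)
print('well c',np.array([.5346,-.306,0])@n)
print('ring bottom',onz(d,[b((308,219)),b((308,212))],.024), onz(d,[b((308,219))],.024)@n)
sd=load('s23')
E
```

```text
[ 0.5368 -0.3115  0.1442] -0.09311875209540647
[ 0.5386 -0.3044  0.1042] -0.08581616462880994
[ 0.5387 -0.3037  0.0936] -0.08513453486954847
[ 0.5388 -0.2998  0.0382] -0.08144813259094297
well c -0.08877621999569019
ring bottom [[ 0.5344 -0.3119  0.024 ]
 [ 0.5352 -0.3099  0.024 ]] [-0.0943]
```

```bash
python3 - <<'E'
from h import *
from scipy.optimize import brentq
np.set_printoptions(precision=4,suppress=True)
def at(d,l,r,w):
    f=lambda h:np.linalg.norm(np.diff(onz(d,[l,r],h),axis=0))-w
    h=brentq(f,-.05,.2); return onz(d,[l,r],h)
a=lambda p:[(p[0]+.5)/2.5-.5+130,(p[1]+.5)/2.5-.5+190]
d=load('w3')
n=np.array([np.cos(np.radians(68.5)),np.sin(np.radians(68.5)),0])
for l,r in [((206,257),(547,259)),((252,142),(507,141)),((259,122),(500,122)),((285,62),(480,62))]:
    P=at(d,a(l),a(r),.050).mean(0); print(P,P@n)
E
```

```text
[ 0.5376 -0.3027  0.1476] -0.08457056792078037
[ 0.5386 -0.3005  0.1072] -0.0821796214711781
[ 0.5388 -0.2998  0.0979] -0.08150728352557225
[ 0.5399 -0.2982  0.0584] -0.07962224917347561
```

{"method": "drive_tool", "body": {
  "increments": [
    [[0.08,0.18,0,0],[0.07,0.18,0,0],[0.05,0.15,0,0],[0,0,0,0]]
  ]
}}

```text
clock: 26.8
ee_pos: [0.5401, -0.2978, 0.1012]
eef_rot: [-178.8, -0.4, 67.8]
wrist_force: [-0.6, -0.4, -0.6]
grip_width: 0.0422
```

```bash
python3 - <<'E'
from h import *
d=grab('wrist','w24')
s=robot.get_state();print(s['ee_pos'],s['eef_rot'],s['wrist_force'],s['grip_width'])
im=d['image'][:,:,::-1]; cv2.imwrite('pics/z43.png',cv2.resize(im[150:370,170:400],None,fx=2.7,fy=2.7,interpolation=cv2.INTER_CUBIC))
E
```

```text
[ 0.54007554 -0.29793375  0.10127798] [-178.85345329   -0.42330495   67.76434025] [ 0.39722101  0.62363331 -1.11719499] 0.04217610203473819
```

View pics/z43.png

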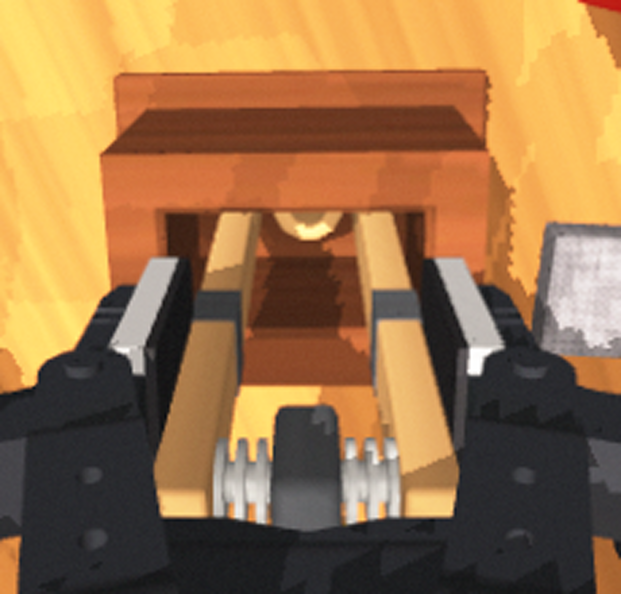

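{"method": "drive_tool", "body": {
  "increments": [
    [[0,0,0,0],[0,0,0,0],[0,0,0,0],[0,0,0,0]]
  ],
  "fingers": 5.0
}}

```text
clock: 27.25
ee_pos: [0.54, -0.2981, 0.1014]
eef_rot: [-178.9, -0.4, 67.8]
wrist_force: [-0.0, -0.1, -0.1]
grip_width: 0.0498
```

{"method": "drive_tool", "body": {
  "increments": [
    [[0,0,0,0],[0,0,0,0],[0,0,0,0],[0,0,0,0],[0,0,0,0],[0,0,0,0]]
  ],
  "fingers": 8.5
}}

```text
clock: 27.85
ee_pos: [0.5401, -0.2982, 0.1014]
eef_rot: [-178.9, -0.4, 67.7]
wrist_force: [0.4, -1.0, -0.4]
grip_width: 0.0849
```

```bash
python3 - <<'E'
from h import *
d=grab('wrist','w25');sd=grab('side','s25')
s=robot.get_state();print(s['ee_pos'],s['eef_rot'],s['wrist_force'],s['grip_width'])
im=d['image'][:,:,::-1]; cv2.imwrite('pics/z44.png',cv2.resize(im[150:370,130:440],None,fx=2.5,fy=2.5,interpolation=cv2.INTER_CUBIC))
im=sd['image'][:,:,::-1]; cv2.imwrite('pics/z45.png',cv2.resize(im[190:310,310:430],None,fx=4,fy=4,interpolation=cv2.INTER_CUBIC))
E
```

```text
[ 0.54007512 -0.29819355  0.10143073] [-178.87135089   -0.41804433   67.74922138] [-0.02525054  1.2369833   0.74066048] 0.08505630253552503
```

View pics/z44.png

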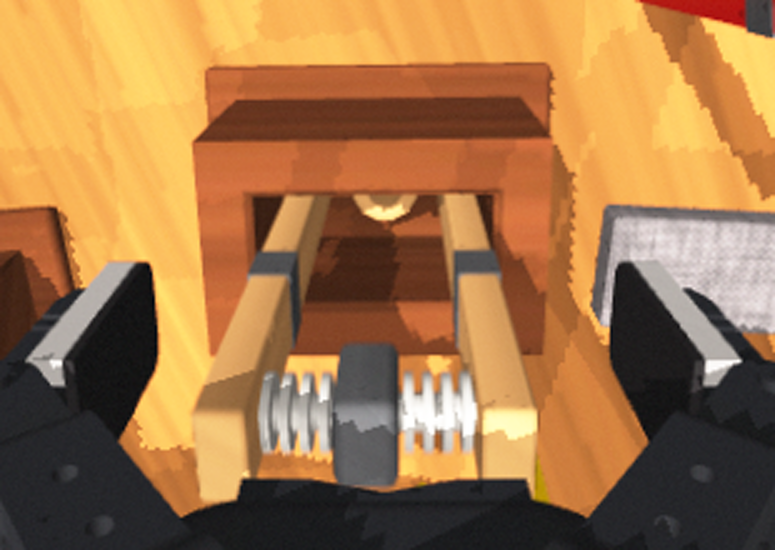

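View pics/z45.png

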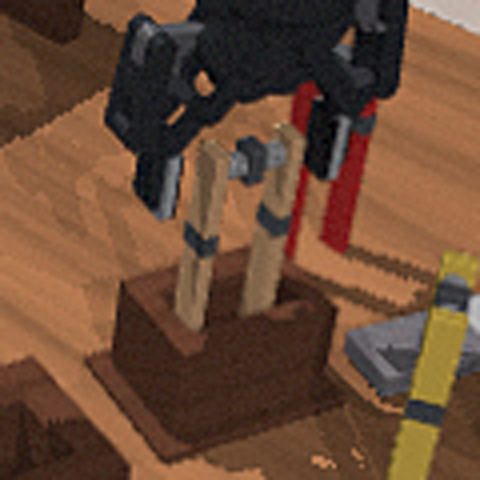

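{"method": "drive_tool", "body": {
  "increments": [
    [[0,0,1,0],[0,0,2,0],[0,0,2,0],[0,0,2.5,0],[0,0,3,0],[0,0,3,0],[-0.5,-1.5,1,0],[-0.5,-1.5,0,0],[0,-1,0,0],[0,0,0,0]]
  ]
}}

```text
clock: 28.95
ee_pos: [0.5284, -0.3398, 0.257]
eef_rot: [-179.0, -0.4, 67.7]
wrist_force: [-0.3, 0.1, -0.4]
grip_width: 0.0848
```

```bash
python3 - <<'E'
from h import *
d=grab('wrist','w26');sd=grab('side','s26')
s=robot.get_state();print(s['ee_pos'],s['clock'],s['wrist_force'],s['grip_width'])
im=d['image'][:,:,::-1]; cv2.imwrite('pics/z46.png',cv2.resize(im[80:230,200:360],None,fx=4.5,fy=4,interpolation=cv2.INTER_CUBIC))
im=sd['image'][:,:,::-1]; cv2.imwrite('pics/z47.png',cv2.resize(im[200:310,325:425],None,fx=5,fy=5,interpolation=cv2.INTER_CUBIC))
E
```

```text
[ 0.52881962 -0.33828555  0.25681565] 29.05 [ 0.97103566 -0.18654942 -0.08265666] 0.08477129202284751
```

View pics/z46.png

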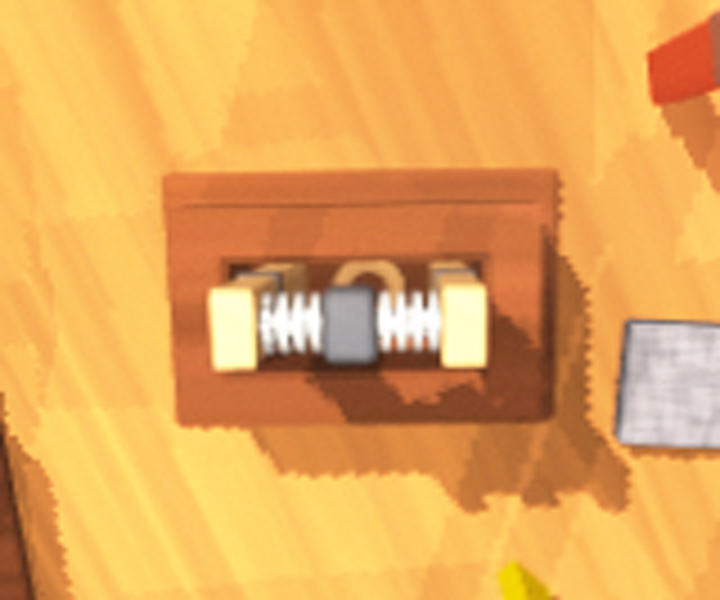

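View pics/z47.png

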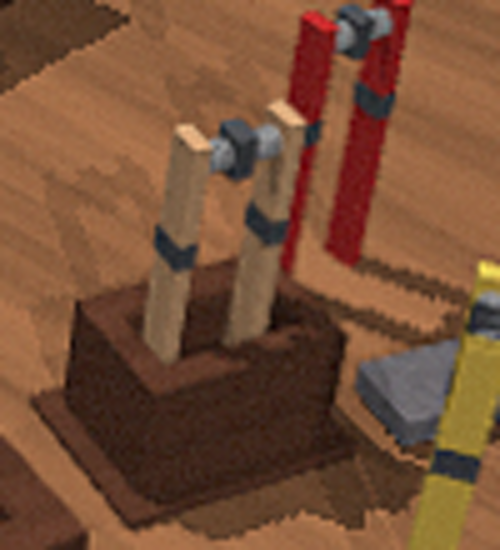

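The tongs stand upright and sprung open. The ring lies flat on the well floor between the legs, at about (368,280) in the wrist crop. The gripper is clear, so I'll hand it in.

```bash
python3 - <<'E'
from bench import robot
print(robot.close_job()); print(robot.get_state()['clock'])
E
```

```text
the job is handed in; nothing more can be done
None
the job is handed in; nothing more can be done
```

The job is handed in at about 29 s of the 45 s allowed. The ring is lying in the stand's well between the legs of the tongs.

- **What I did:** I took the natural-coloured tongs out of the smaller stand and lowered them into the middle pocket. I shut them on the ring, lifted it out, set the tongs back in the well and let go.
- **Missed attempts:** The first two tries lifted without the ring and shifted it by up to about 5 mm inside its pocket. On the third I pushed the tips to the floor and waited until the full 20 N grip stalled before lifting, and the ring held.
- **Last checks:** The side and wrist pictures show the tongs upright and sprung open, with the ring on the well floor between their legs. The open gripper was about 10 cm above the tongs. The highest wrist force I read was about 3 N.
- **Disagreements:** With the ring held, the fingers read about 34 mm instead of the expected 36. The tongs slipped about 1 cm in the light carrying grip and leaned about 3° before release, but stood straight once let go.
- **Ring position:** The ring is a few millimetres off the centre of the well, along its width, but still between the legs.

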